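# Clear the weaver's bench: nest the tubs and lay the tools in the rest

### The arm

A 6-joint arm with a two-finger parallel gripper is mounted at the origin on the work surface. World frame = base frame: x ahead of the robot, y to its left, z up, the work surface at z = 0. Lengths are in m, angles in rad, forces in N, time in s.
With the tool pointing down it reaches from about 0.425 to 0.925 m from the base axis. Payload 12.5 kg.
Tool frame: the origin (TCP) lies on the centre line of the jaws, within the pads' length; the fingertips stand 17 mm ahead of it and the grasp point (between the pads) lies 2 mm behind it (tip_reach is the distance from the TCP to the fingertips, in m); x points along the fingers, z is the direction in which the jaws open and shut, and the axes are right-handed (so a half turn about x gives the same grasp; the last joint's range is limited). The gripper opens to 85 mm and grips with 20 to 120 N. Pads are 22 mm wide; open, the fingers measure 114 mm over their backs; the gripper's body (76 mm by 85 mm) begins 54 mm behind the grasp point. The pads swing forward as they close: fully open they stand 13 mm farther back than shut.
Start: joints at [-1.292, 0.491, 1.559, -0, 1.092, -0.106], TCP at [0.235, -0.579, 0.248] pointing down, gripper open.
Joint ranges: [-3.1, 3.1], [-0.84, 2.19], [0.05, 2.79], [-1.13, 4.28], [0.06, 2.93], [-2.69, 2.69]. Speed limits (rad/s): [2.22, 2.22, 2.79, 3.14, 3.14, 3.14].

### API

Orientations are given as [roll, pitch, yaw] about the fixed x, y, z axes, in that order (R = Rz(yaw) Ry(pitch) Rx(roll)).
In Python, from plant import sense, read_camera, camera_params, sign_off, tip_reach gives the robot as it stands.
- The arm moves only by the tool jog_arm, never from a script. Its arguments are lists of equal length, an entry for each row: "angular": the turn, a rotation vector about the tool's x, y, z in rad, a list of three; "travel": the shift along the tool's x, y, z in mm, a list of three; "grip": the closure, from 0 (fully open) to 1 (shut). A call has 1 to 12 rows; each row is the pose to reach, as a shift and turn from the pose commanded when the call began, along the tool's axes at that moment; what a row does not reach only later rows make up. A row lasts 1/12 s, in which the tool goes at most 41.7 mm and 7.16 degrees, less where a joint would pass 70% of its speed; a pose out of reach is approached as far as the arm can. A call with a gripper value outside its range is refused whole. The fingers move at their own pace and stop on an object; the grip force is fixed at half the most. Time passes only in rows, so rows that repeat a pose let the fingers close. It gives the time, the measured TCP pose, the force and the opening at its end, in the units of the state.
- sense(): the state, without advancing time (a new reading comes with each control period).
- read_camera(name): name is "scene" or "top" or "wrist"; returns the picture (420x560x3 uint8, blue, green, red); there is no depth.
- camera_params(name): a dict with "mtx" (3x3 intrinsics, pixels), "position" and "orientation" of the camera in the world; the wrist camera has in their place "hand_eye" (4x4, takes a point from camera to tool coordinates, whose origin is the TCP and whose axes are the tool frame's). Camera axes: x right, y up, looking along -z (the intrinsics and any distortion apply to the point x, -y, -z); pixel columns grow to the right and rows downward; lengths in m; the calibration is good to about 2 mm. The wrist camera is an equidistant fisheye: a pixel r from the principal point sees the ray r / f radians off the axis. A picture is of the moment at which its call begins: read the wrist's pose just before it. camera_params takes no time and is no camera call.
- sign_off(): hands the job in, once; it reports no verdict.
The state is a dict: "t": time; "joint_positions": joint angles; "joint_velocities": joint speeds; "joint_efforts": joint torques, N m; "ee_pos": TCP position; "ee_rot": TCP orientation; "wrist_force": force on the tool from outside, world axes, zero at the start; "ft_torque": the same for the moment, N m; "opening": finger opening in m.
Only numpy, scipy, OpenCV 4.12 (cv2) and the standard library are available. Lean on these libraries where they do the work, as an engineer would, in place of code of your own. Each camera call takes 0.05 s, during which the arm holds its last target.

### The job

Clear the bench for the next piece: nest the three wooden tubs upright inside one another in size order, and lay every hand tool that is lying about on the bench fully down into a free saddle of the tool rest, one to a saddle, its handle centred across both rails. One iron already lies in the rest: leave it there, and point the head of every tool the same way as its head. Do not disturb the spool, the bottle or the jar.

Things in the scene. Friction and masses are not known exactly. Their poses are not given: they have to be found in the camera images.
- rest: dark wooden tool rest, fixed: base 100 (x) by 330 (y) by 10 high with two notched rails along y, each 12 thick, centred at x = -36 and 36 (60 clear between). Four saddles 70 apart at y = -105, -35, 35, 105; a tool lies along x across both rails. Saddle floor 35 above the bench, tooth tops at 62; notches 32 wide at the floor, 42 at the top. Origin: centre of underside.
- saddle0 (a point): saddle 0 of the rest: point on the level of the saddle floor, midway between the two rails, at y = -105 of the rest
- saddle1 (a point): saddle 1 of the rest: point on the level of the saddle floor, midway between the two rails, at y = -35 of the rest
- saddle2 (a point): saddle 2 of the rest: point on the level of the saddle floor, midway between the two rails, at y = 35 of the rest
- saddle3 (a point): saddle 3 of the rest: point on the level of the saddle floor, midway between the two rails, at y = 105 of the rest
- mallet: mallet with dark wooden block head 45 long, 56 wide, 30 high. Wooden handle 24 wide, 20 high, from 85 behind the origin to 60 ahead of it; flat underside. Origin: on the underside, within 20 of the balance point; x along the handle to the head, z up. May be absent. Mass 0.1 to 0.2 kg
- mallet_head (a point): middle of the mallet's head, 82 ahead of its origin along x, 10 above the underside
- comb: beating comb with toothed wooden head 45 long, 52 wide, 20 high. Wooden handle 24 wide, 20 high, from 85 behind the origin to 60 ahead of it; flat underside. Origin: on the underside, within 20 of the balance point; x along the handle to the head, z up. May be absent. Mass 0.1 to 0.2 kg
- comb_head (a point): middle of the comb's head, 82 ahead of its origin along x, 10 above the underside
- scraper: scraper with flat steel blade: 18 by 26 by 12 high neck, then blade 32 long, 54 wide, 5 thick. Wooden handle 24 wide, 20 high, from 85 behind the origin to 60 ahead of it; flat underside. Origin: on the underside, within 20 of the balance point; x along the handle to the head, z up. May be absent. Mass 0.1 to 0.2 kg
- scraper_head (a point): middle of the scraper's head, 82 ahead of its origin along x, 10 above the underside
- iron_a: rapping iron with dark steel block head 45 long, 34 wide, 18 high. Wooden handle 24 wide, 20 high, from 85 behind the origin to 60 ahead of it; flat underside. Origin: on the underside, within 20 of the balance point; x along the handle to the head, z up. One of iron_a and iron_b is present, lying in saddle 0 or 3, head pointing along or against the rest's x; leave it there
- iron_b: rapping iron with dark steel block head 45 long, 34 wide, 18 high. Wooden handle 24 wide, 20 high, from 85 behind the origin to 60 ahead of it; flat underside. Origin: on the underside, within 20 of the balance point; x along the handle to the head, z up. One of iron_a and iron_b is present, lying in saddle 0 or 3, head pointing along or against the rest's x; leave it there
- tub_large: round straight-sided open wooden tub, outer diameter 150, height 55, wall 8, floor 10 thick, inner diameter 134. Origin: centre of the underside, z up to the mouth. About 0.4 kg
- tub_medium: round straight-sided open wooden tub, outer diameter 110, height 60, wall 8, floor 10 thick, inner diameter 94. Origin: centre of the underside, z up to the mouth. About 0.16 kg; standing in the large tub its rim is 15 above the large one's rim, so it can be held by the wall at the rim
- tub_small: round straight-sided open wooden tub, outer diameter 72, height 65, wall 8, floor 10 thick, inner diameter 56. Origin: centre of the underside, z up to the mouth. About 0.09 kg; standing in the medium tub its rim is 15 above the medium one's rim
- spool: bystander: grey cord spool, 60 diameter, 45 high; origin: centre of underside
- glue: bystander: white bottle, 56 diameter, 140 high; origin: centre of underside
- jar: bystander: glass jar with steel lid, 60 diameter, 90 high; origin: centre of underside

How it is judged:
By the outcome, as a careful person would: the job done as asked, in the order asked, and still so for the second after the job is handed in, with the robot touching nothing.
Of iron_a, iron_b only 1 to 1 are there at a start; the rules pass over those that are not, and their reading is None.
Of mallet, comb, scraper only 2 to 3 are there at a start; the rules pass over those that are not, and their reading is None.
At some moment in a run one of mallet, comb, scraper, tub_medium, tub_small may be knocked a few centimetres aside while the robot is not near it.
It also fails if it takes over 208 s, if anything falls off the work surface, if the arm or the gripper's body presses on something with over 40 N, if the wrist force passes 120 N, or if a joint passes its speed limit or range.

## Working session

There is one attempt and no reset: what is moved stays moved. The work goes in short steps, Python scripts to look and compute and a tool call to move; the robot and the scene stay as the last step left them, time stands still between calls to the robot, and variables do not carry over. Pictures are saved under pics/ and viewed, and the job is handed in when it is done.

Besides the shell and the picture viewer there is one more tool, called after "Emit:" as name(argument=value, ...), one argument or row to a line, values as JSON. jog_arm: Moves the arm, as the interface text tells. Its arguments: {"type":"object","properties":{"angular":{"type":"array"},"travel":{"type":"array"},"grip":{"type":"array"}},"required":["angular","travel","grip"]}

```bash
ls -la; mkdir -p pics; python3 - <<'E'
from plant import *
import cv2
s=sense();print(s)
for n in ["scene","top","wrist"]:
    im=read_camera(n);cv2.imwrite(f"pics/{n}0.png",im)
    print(n,camera_params(n))
print(tip_reach)
E
```

```text
total 12
drwxr-xr-x  3 agent agent 4096 Dec  7 02:29 .
drwxr-xr-x 23 root  root  4096 Dec  7 02:28 ..
drwxr-xr-x  2 agent agent 4096 Dec  7 02:29 pics
{'t': 0.0, 'joint_positions': array([-1.29159329e+00,  4.91597826e-01,  1.55946973e+00,  1.01740578e-05,
        1.09171339e+00, -1.05607110e-01]), 'joint_velocities': array([-1.10200724e-03,  1.10518711e-03, -6.99168999e-05, -1.35991935e-03,
        1.50084195e-04, -1.63949086e-04]), 'joint_efforts': array([-1.36018207e-03, -6.18455386e+01, -2.61593020e+01, -1.10035323e-04,
        4.14172842e-03,  6.35670716e-06]), 'ee_pos': array([ 0.23457327, -0.57907606,  0.24769698]), 'ee_rot': array([3.02839234, 1.56960801, 1.84240146]), 'wrist_force': array([-0.75858999, -0.05313629,  0.53312884]), 'ft_torque': array([ 0.01033292, -0.01748346, -0.01518355]), 'opening': 0.08526498519259826}
scene {'mtx': array([[379.78157207,   0.        , 281.36776347],
       [  0.        , 379.78157207, 211.77697729],
       [  0.        ,   0.        ,   1.        ]]), 'position': array([0.92838366, 0.29725176, 0.9186065 ]), 'orientation': array([0.52660898, 0.01457125, 2.18719608])}
top {'mtx': array([[440.11377248,   0.        , 271.35499111],
       [  0.        , 440.11377248, 207.21350816],
       [  0.        ,   0.        ,   1.        ]]), 'position': array([ 0.32441028, -0.0087235 ,  1.4979382 ]), 'orientation': array([ 0.15428685,  0.00307223, -1.57533632])}
wrist {'mtx': array([[325.1922621 ,   0.        , 276.85319307],
       [  0.        , 325.1922621 , 208.68778848],
       [  0.        ,   0.        ,   1.        ]]), 'hand_eye': array([[ 1.04587283e-04,  2.96259081e-01, -9.55107610e-01,
        -1.26328887e-01],
       [ 2.07084076e-04,  9.55107588e-01,  2.96259097e-01,
         7.57130011e-02],
       [ 9.99999973e-01, -2.28772511e-04,  3.85415693e-05,
         2.35927796e-04],
       [ 0.00000000e+00,  0.00000000e+00,  0.00000000e+00,
         1.00000000e+00]])}
0.017
```

View pics/top0.png

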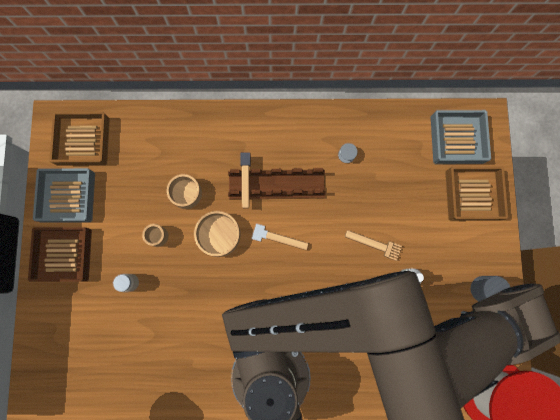

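View pics/scene0.png

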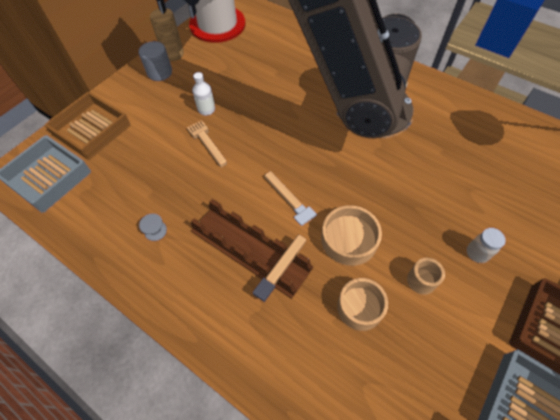

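View pics/wrist0.png

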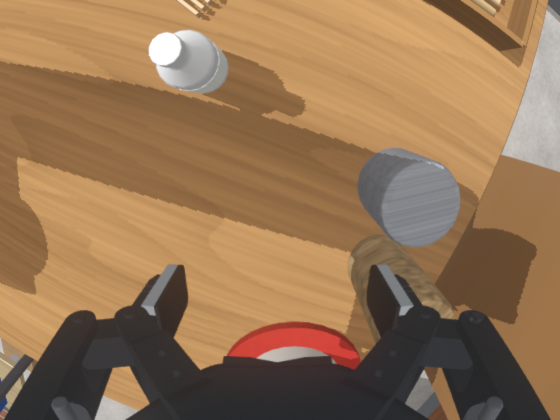

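The top view shows the large tub at about (217,234), medium at (183,191) and small at (153,235). The scraper is at (280,238), the comb at (373,245), and the rest at (278,184) with the iron on its left end, head away from the robot. The spool is at (348,153), the bottle at (413,275) and the jar at (125,283). I see no mallet so far, though the arm may be hiding it.

```bash
cat > h.py <<'E'
import numpy as np, cv2
from scipy.spatial.transform import Rotation as R
from plant import *
def rot(o): return R.from_euler('xyz',o).as_matrix()
def rays(name,px,s=None):
    c=camera_params(name);K=c['mtx'];px=np.atleast_2d(np.asarray(px,float))
    u=(px-K[:2,2])/[K[0,0],K[1,1]]
    if name=='wrist':
        r=np.linalg.norm(u,axis=1,keepdims=True)
        d=np.hstack([u*np.where(r>1e-9,np.sin(r)/np.maximum(r,1e-9),1),np.cos(r)])
    else: d=np.hstack([u,np.ones((len(u),1))])
    d=d*[1,-1,-1]
    if name=='wrist':
        T=np.eye(4);T[:3,:3]=rot(s['ee_rot']);T[:3,3]=s['ee_pos'];M=T@c['hand_eye']
        return M[:3,3],d@M[:3,:3].T
    return c['position'],d@rot(c['orientation']).T
def plane(name,px,z,s=None):
    o,d=rays(name,px,s);return o+d*((z-o[2])/d[:,2])[:,None]
def proj(name,P,s=None):
    c=camera_params(name);K=c['mtx'];P=np.atleast_2d(P)
    if name=='wrist':
        T=np.eye(4);T[:3,:3]=rot(s['ee_rot']);T[:3,3]=s['ee_pos'];M=T@c['hand_eye'];o,Q=M[:3,3],M[:3,:3]
    else: o,Q=c['position'],rot(c['orientation'])
    q=(P-o)@Q*[1,-1,-1]
    if name=='wrist':
        rr=np.linalg.norm(q[:,:2],axis=1,keepdims=True);u=q[:,:2]/np.maximum(rr,1e-9)*np.arctan2(rr,q[:,2:3])
    else: u=q[:,:2]/q[:,2:3]
    return u*[K[0,0],K[1,1]]+K[:2,2]
E
python3 - <<'E'
from h import *
for n,p,z in [("large",(217,234),.055),("med",(183,190),.06),("small",(153,235),.065),("scrH",(260,234),.01),("scrT",(308,246),.01),("combH",(396,250),.01),("combT",(346,234),.01),("ironH",(246,158),.05),("ironT",(246,207),.05),("restL",(229,184),.06),("restR",(326,184),.06),("spool",(348,153),.045),("jar",(125,283),.05),("glue",(413,275),.1)]:
    print(n,plane('top',p,z).round(3))
im=cv2.imread('pics/top0.png')
c=cv2.resize(im[130:290,120:270],None,fx=5,fy=5,interpolation=2)[:600];cv2.imwrite('pics/c1.png',c[:, :])
E
```

```text
large [[0.461 0.174 0.055]]
med [[0.608 0.289 0.06 ]]
small [[0.457 0.382 0.065]]
scrH [[0.464 0.034 0.01 ]]
scrT [[ 0.423 -0.128  0.01 ]]
combH [[ 0.408 -0.424  0.01 ]]
combT [[ 0.463 -0.258  0.01 ]]
ironH [[0.719 0.08  0.05 ]]
ironT [[0.551 0.079 0.05 ]]
restL [[0.627 0.136 0.06 ]]
restR [[ 0.625 -0.188  0.06 ]]
spool [[ 0.736 -0.267  0.045]]
jar [[0.303 0.471 0.05 ]]
glue [[ 0.324 -0.449  0.1  ]]
```

```bash
cat >> h.py <<'E'
def Rdown(phi):
    "tool x down, tool z (jaw) at world angle phi"
    x=np.array([0,0,-1.]);z=np.array([np.cos(phi),np.sin(phi),0]);return np.c_[x,np.cross(z,x),z]
def go(pos,phi,s=None,base=None):
    "travel (mm, tool axes) and rotvec to reach pos with jaw at phi(deg)"
    s=s or sense();Q=rot(s['ee_rot'])
    ph=np.radians(phi)
    t=Q.T@(np.asarray(pos)-s['ee_pos'])*1000
    r=R.from_matrix(Q.T@Rdown(ph)).as_rotvec()
    print('travel',t.round(1),'rot',r.round(4),'rows',np.ceil(max(np.linalg.norm(t)/41.7,np.degrees(np.linalg.norm(r))/7.16)))
def st():
    s=sense();Q=rot(s['ee_rot']);print('t %.2f'%s['t'],'pos',s['ee_pos'].round(4),'jawdeg %.2f'%np.degrees(np.arctan2(Q[1,2],Q[0,2])),'x',Q[:,0].round(4),'F',s['wrist_force'].round(1),'open %.4f'%s['opening'],'q',s['joint_positions'].round(2));return s
E
python3 - <<'E'
from h import *
s=st();print(rot(s['ee_rot']).round(3))
go((.42,-.25,.40),np.degrees(np.arctan2(rot(s['ee_rot'])[1,2],rot(s['ee_rot'])[0,2])))
for ph in (0,90,180,-90):go((.50,0.02,.40),ph)
E
```

```text
t 0.15 pos [ 0.2346 -0.5791  0.2479] jawdeg -67.95 x [-3.e-04  8.e-04 -1.e+00] F [ 0.1  0.5 -0.7] open 0.0853 q [-1.29  0.49  1.56 -0.    1.09 -0.11]
[[-0.     0.927  0.375]
 [ 0.001  0.375 -0.927]
 [-1.     0.    -0.001]]
travel [-151.9  295.4 -235.6] rot [-0.     -0.0008 -0.    ] rows 10.0
travel [-151.7  470.9 -455.8] rot [-1.186e+00 -7.000e-04 -5.000e-04] rows 17.0
travel [-151.7  470.9 -455.8] rot [-2.7568e+00 -2.0000e-04 -1.1000e-03] rows 23.0
travel [-151.7  470.9 -455.8] rot [ 1.9556e+00 -6.0000e-04  8.0000e-04] rows 17.0
travel [-151.7  470.9 -455.8] rot [ 3.848e-01 -8.000e-04  1.000e-04] rows 17.0
```

```bash
python3 - <<'E'
from h import *
go((.55,0.05,.42),-90)
E
```

```text
travel [-171.7  528.6 -464.9] rot [ 3.848e-01 -8.000e-04  1.000e-04] rows 18.0
```

Emit:
jog_arm(
  angular=[
    [0.385,0,0],
    [0.385,0,0],
    [0.385,0,0],
    [0.385,0,0],
    [0.385,0,0],
    [0.385,0,0],
    [0.385,0,0],
    [0.385,0,0],
    [0.385,0,0],
    [0.385,0,0],
    [0.385,0,0],
    [0.385,0,0],
  ],
  travel=[
    [-172,529,-465],
    [-172,529,-465],
    [-172,529,-465],
    [-172,529,-465],
    [-172,529,-465],
    [-172,529,-465],
    [-172,529,-465],
    [-172,529,-465],
    [-172,529,-465],
    [-172,529,-465],
    [-172,529,-465],
    [-172,529,-465],
  ],
  grip=[
    [0],
    [0],
    [0],
    [0],
    [0],
    [0],
    [0],
    [0],
    [0],
    [0],
    [0],
    [0],
  ],
)

```text
$.grip[0]: bad value
```

Grip takes plain numbers.

Emit:
jog_arm(
  angular=[
    [0.385,0,0],
    [0.385,0,0],
    [0.385,0,0],
    [0.385,0,0],
    [0.385,0,0],
    [0.385,0,0],
    [0.385,0,0],
    [0.385,0,0],
    [0.385,0,0],
    [0.385,0,0],
    [0.385,0,0],
    [0.385,0,0],
  ],
  travel=[
    [-172,529,-465],
    [-172,529,-465],
    [-172,529,-465],
    [-172,529,-465],
    [-172,529,-465],
    [-172,529,-465],
    [-172,529,-465],
    [-172,529,-465],
    [-172,529,-465],
    [-172,529,-465],
    [-172,529,-465],
    [-172,529,-465],
  ],
  grip=[0,0,0,0,0,0,0,0,0,0,0,0],
)

```text
t: 1.15
ee_pos: [0.4527, -0.1431, 0.3675]
ee_rot: [0.813, 1.57, -0.758]
wrist_force: [0.7, -0.6, 0.5]
opening: 0.0851
```

```bash
python3 - <<'E'
from h import *
st();go((.55,0.05,.42),-90)
E
```

```text
t 1.15 pos [ 0.4527 -0.1431  0.3675] jawdeg -90.02 x [ 2.e-04 -2.e-04 -1.e+00] F [ 0.7 -0.6  0.5] open 0.0851 q [-0.45  0.16  1.73 -0.    1.25  1.13]
travel [ -52.5   97.2 -193.2] rot [-0.0003  0.0002 -0.0002] rows 6.0
```

Emit:
jog_arm(
  angular=[
    [0,0,0],
    [0,0,0],
    [0,0,0],
    [0,0,0],
    [0,0,0],
    [0,0,0],
    [0,0,0],
    [0,0,0],
  ],
  travel=[
    [-50,97,-190],
    [-50,97,-190],
    [-50,97,-190],
    [-50,97,-190],
    [-50,97,-190],
    [-50,97,-190],
    [-50,97,-190],
    [-50,97,-190],
  ],
  grip=[0,0,0,0,0,0,0,0],
)

```text
t: 1.82
ee_pos: [0.5493, 0.045, 0.4163]
ee_rot: [-1.269, 1.57, -2.839]
wrist_force: [-0.7, -0.4, 0.1]
opening: 0.0853
```

```bash
python3 - <<'E'
from h import *
s=st()
for n in ["scene","top","wrist"]:
    cv2.imwrite(f"pics/{n}1.png",read_camera(n))
E
```

```text
t 1.82 pos [0.5493 0.045  0.4163] jawdeg -89.93 x [-1.e-03 -3.e-04 -1.e+00] F [-0.7 -0.4  0.1] open 0.0853 q [-0.04  0.26  1.48 -0.    1.41  1.53]
```

View pics/wrist1.png

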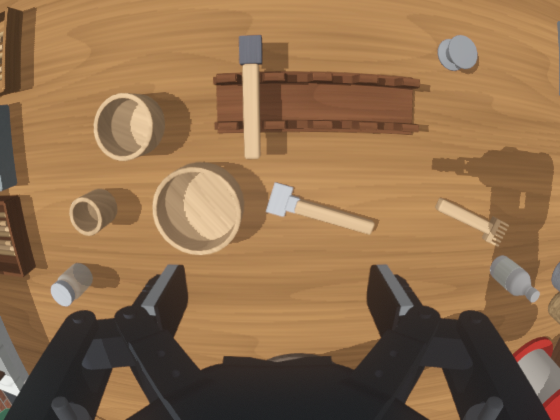

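View pics/top1.png

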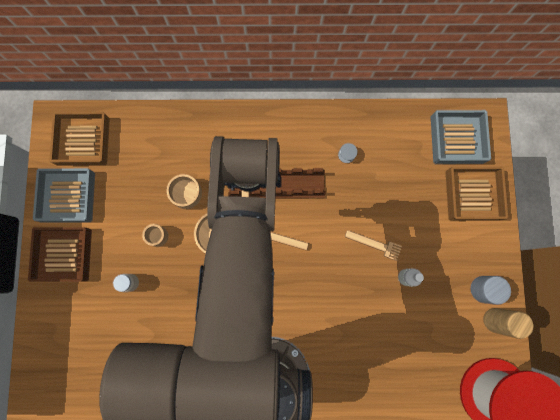

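View pics/scene1.png

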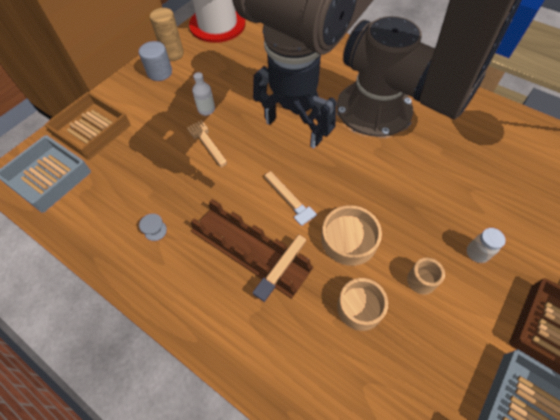

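The wrist view shows everything: large tub (198,209), medium (128,127), small (92,213). The scraper runs from (281,200) to (372,228), the comb from (440,204) to (498,232), and the iron's head is at (250,48). Neither view has a mallet.

```bash
python3 - <<'E'
from h import *
im=cv2.imread('pics/wrist1.png');hsv=cv2.cvtColor(im,cv2.COLOR_BGR2HSV)
for n,p in dict(bench=(330,170),handle=(251,120),rim=(160,190),combh=(460,212),scr=(340,218),inner=(215,205),smallrim=(75,205),shadow=(480,180),blade=(280,200)).items(): print(n,hsv[p[1],p[0]],im[p[1],p[0]])
m=((hsv[...,1]<150)&(hsv[...,2]>100)).astype(np.uint8)*255
cv2.imwrite('pics/m1.png',m)
E
```

```text
bench [ 15 130 186] [ 91 140 186]
handle [ 17  79 229] [158 198 229]
rim [ 16  88 197] [129 166 197]
combh [ 17  80 224] [154 194 224]
scr [ 17  80 229] [157 198 229]
inner [ 16  81 224] [153 192 224]
smallrim [ 16  99 136] [ 83 111 136]
shadow [ 15 137 141] [ 65 103 141]
blade [105   7 210] [210 207 204]
```

View pics/m1.png

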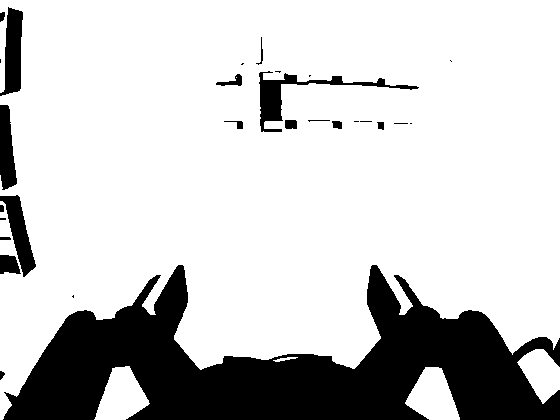

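```bash
cat >> h.py <<'E'
def blobs(im,smax=112,amin=150):
    hsv=cv2.cvtColor(im,cv2.COLOR_BGR2HSV)
    m=((hsv[...,1]<smax)&(hsv[...,2]>70)&(hsv[...,0]>8)&(hsv[...,0]<28)).astype(np.uint8)*255
    m=cv2.morphologyEx(m,cv2.MORPH_OPEN,np.ones((3,3),np.uint8))
    n,l,s,c=cv2.connectedComponentsWithStats(m)
    return m,l,[(i,s[i],c[i]) for i in range(1,n) if s[i][4]>amin]
E
python3 - <<'E'
from h import *
im=cv2.imread('pics/wrist1.png')
m,l,b=blobs(im)
for x in b: print(x[0],x[1],x[2].round(1))
cv2.imwrite('pics/m2.png',m)
E
```

```text
5 [ 242   63   18   96 1574] [250.9 110.2]
8 [  94   93   71   68 3834] [128.  125.7]
9 [ 152  163   92   92 6636] [198.  208.3]
10 [  69  189   48   47 1612] [ 92.3 211.5]
11 [ 294  199   80   35 1205] [333.2 216.3]
12 [436 198  65  46 987] [470.  219.1]
15 [  0 240  14  15 183] [  6.1 247.5]
16 [490 255  36  38 685] [504.5 270.6]
17 [ 57 263  36  37 731] [ 77.1 278.2]
25 [548 293  12  29 237] [554.8 307.5]
27 [ 518  350   42   52 1401] [540.7 373.2]
28 [271 353  36   9 190] [287.6 357. ]
```

View pics/m2.png

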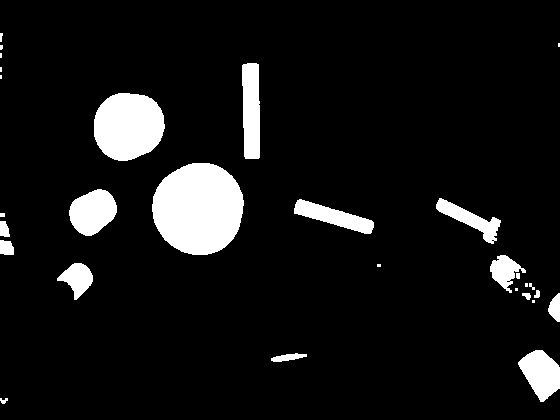

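```bash
cat >> h.py <<'E'
from scipy.optimize import least_squares
def cont(l,i):
    c,_=cv2.findContours((l==i).astype(np.uint8),cv2.RETR_EXTERNAL,cv2.CHAIN_APPROX_NONE)
    return max(c,key=cv2.contourArea)[:,0].astype(float)
def tub(name,c,h,Rr,s=None):
    # pixel contour lies on the object's border pixels
    P=plane(name,c,h,s)[:,:2];o=rays(name,[[0,0]],s)[0][:2]
    x=P.mean(0)
    for _ in range(8):
        d=(x-o)/np.linalg.norm(x-o);k=(P-x)@d>-0.1*Rr
        x=least_squares(lambda q:np.linalg.norm(P[k]-q,axis=1)-Rr,x,loss='soft_l1',f_scale=.001).x
    e=np.linalg.norm(P[k]-x,axis=1)-Rr
    return x,e.mean(),e.std()
def handle(name,c,z,s=None):
    P=plane(name,c,z,s)[:,:2]*1000
    (cx,cy),(w,h),a=cv2.minAreaRect(P.astype(np.float32))
    b=cv2.boxPoints(((cx,cy),(w,h),a));
    return np.array([cx,cy])/1000,(w,h),a,b/1000
E
python3 - <<'E'
from h import *
im=cv2.imread('pics/wrist1.png');s=sense()
m,l,b=blobs(im)
for i,h,r,n in ((9,.055,.075,'L'),(8,.06,.055,'M'),(10,.065,.036,'S')):
    print(n,[np.round(v,4) for v in tub('wrist',cont(l,i),h,r,s)])
for i,z,n in ((5,.055,'iron'),(11,.02,'scr'),(12,.02,'comb')):
    q=handle('wrist',cont(l,i),z,s);print(n,q[0].round(4),np.round(q[1],1),round(q[2],1))
im=cv2.imread('pics/top0.png');m,l,b=blobs(im,125,40)
for x in b: print(x[0],x[1],x[2].round(1))
print()
for x in b:
    c=x[2]
    for n,p,h,r in (('L',(217,234),.055,.075),('M',(183,190),.06,.055),('S',(153,235),.065,.036)):
        if np.hypot(*(c-p))<6: print(n,[np.round(v,4) for v in tub('top',cont(l,x[0]),h,r)])
    for n,p,z in (('scr',(284,238),.02),('comb',(370,243),.02),('iron',(246,187),.055)):
        if np.hypot(*(c-p))<10:
            q=handle('top',cont(l,x[0]),z);print(n,q[0].round(4),np.round(q[1],1),round(q[2],1))
E
```

```text
L [array([0.4676, 0.1755]), np.float64(-0.0002), np.float64(0.0006)]
M [array([0.6115, 0.2896]), np.float64(-0.0002), np.float64(0.0006)]
S [array([0.4627, 0.3819]), np.float64(-0.0002), np.float64(0.0007)]
iron [0.6255 0.0821] [144.3  24.7] 0.7
scr [ 0.4474 -0.0559] [145.8  27. ] 73.3
comb [ 0.4388 -0.3311] [181.2  51.8] 70.2
2 [ 65   0  46  18 211] [87.5  6.7]
3 [151   0  11   6  46] [156.6   3.2]
4 [210   0  45  17 207] [233.7   6.1]
5 [258   0  22   6  79] [268.6   3.5]
6 [320   0  10   6  46] [324.7   2.9]
8 [424   0  26   5  87] [436.5   2.7]
9 [470   0  27   5  89] [483.8   2.8]
10 [496   1  35  15 186] [513.4   8.8]
11 [539   0  11   5  44] [544.5   2.2]
13 [121   3  26  14 167] [134.2   9.4]
15 [163   3  21   3  63] [173.   4.]
16 [186   3  13  13  77] [190.6   7.6]
19 [284   3  18  14 125] [294.1  10. ]
20 [305   3  14   3  42] [311.5   4. ]
23 [343   2  14  14 101] [349.8   7.6]
27 [395   2  22  14 132] [405.4   8.6]
29 [445   2  28  14 157] [458.   10.1]
36 [ 18   4  23  14 120] [28.  11.3]
42 [317  13  10  14  74] [321.1  19.7]
47 [360  13  24  13 126] [372.   20.7]
50 [
[... 4344 characters left out ...]
241  10   9  52] [523.6 245.1]
426 [ 47 248  30   4  95] [ 62.2 249.9]
433 [ 46 263  30   4 120] [ 60.5 264.5]
435 [128 274  11  18 137] [133.2 282.4]
436 [  222   277   206   131 11228] [326.9 327. ]
437 [ 476  288   78   52 1495] [527.4 312.7]
438 [512 336  48  28 425] [535.7 350.7]
441 [ 370  344   85   76 4482] [411.4 385.2]
446 [474 389  18  27 294] [483.1 401.1]

iron [0.6216 0.0841] [143.4  23.4] 0.2
M [array([0.6068, 0.2879]), np.float64(-0.0006), np.float64(0.0014)]
L [array([0.4621, 0.1741]), np.float64(-0.0005), np.float64(0.0014)]
S [array([0.4588, 0.3786]), np.float64(-0.0008), np.float64(0.0025)]
comb [ 0.4294 -0.3285] [163.6  52.3] 74.5
scr [ 0.4419 -0.0557] [144.2  24.3] 73.5
```

The wrist and top cameras differ by about 5 mm in x, so I'll refine from closer. Next I'll hover over the far-left (+y) wall of the medium tub.

```bash
python3 - <<'E'
from h import *
go((.609,.340,.17),-90)
E
```

```text
travel [ 246.5   59.7 -296.4] rot [-0.0015  0.0002  0.0005] rows 10.0
```

Emit:
jog_arm(
  angular=[
    [0,0,0],
    [0,0,0],
    [0,0,0],
    [0,0,0],
    [0,0,0],
    [0,0,0],
    [0,0,0],
    [0,0,0],
    [0,0,0],
    [0,0,0],
    [0,0,0],
    [0,0,0],
  ],
  travel=[
    [246,60,-296],
    [246,60,-296],
    [246,60,-296],
    [246,60,-296],
    [246,60,-296],
    [246,60,-296],
    [246,60,-296],
    [246,60,-296],
    [246,60,-296],
    [246,60,-296],
    [246,60,-296],
    [246,60,-296],
  ],
  grip=[0.5,0.5,0.5,0.5,0.5,0.5,0.5,0.5,0.5,0.5,0.5,0.5],
)

```text
t: 2.97
ee_pos: [0.6096, 0.3397, 0.1708]
ee_rot: [-0.799, 1.57, -2.371]
wrist_force: [-0.4, -1.2, 1.0]
opening: 0.043
```

```bash
cat >> h.py <<'E'
def look(tag):
    s=st();im=read_camera('wrist');cv2.imwrite(f'pics/{tag}.png',im)
    m,l,b=blobs(im)
    return s,im,l,b
E
python3 - <<'E'
from h import *
s,im,l,b=look('w2')
for x in b: print(x[0],x[1],x[2].round(1))
E
```

```text
t 2.97 pos [0.6096 0.3397 0.1708] jawdeg -90.03 x [-7.e-04 -7.e-04 -1.e+00] F [-0.4 -1.2  1. ] open 0.0430 q [ 0.41  0.67  1.44 -0.    1.03  1.99]
1 [  0   0  23  15 239] [9.2 5.1]
2 [  0  12  23  18 238] [10.9 20.3]
3 [  0  28  22  26 410] [ 9.9 40.3]
4 [  0  53  21  17 233] [10.  60.9]
5 [  0  69  21  15 210] [10.  76.1]
6 [ 507  120   45  141 3203] [531.3 189.9]
7 [  270   134   136   137 14661] [335.9 201.8]
9 [  0 179  10  35 230] [  3.2 199.2]
10 [  0 219  19  32 464] [  7.3 235.5]
12 [ 366  256  126   92 5966] [437.3 293.6]
13 [518 294  42  25 731] [539.7 306.4]
14 [ 221  296   49   65 2466] [247.1 329.6]
15 [  0 305  40  14 231] [ 19.5 311.8]
16 [  0 317  51  29 783] [ 25.3 330.9]
17 [  8 342  51  26 643] [ 34.2 354.7]
19 [372 354  36  34 627] [386.2 372.5]
```

View pics/w2.png

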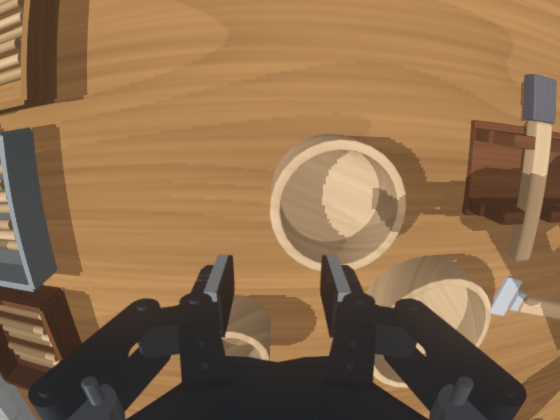

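```bash
python3 - <<'E'
from h import *
im=cv2.imread('pics/w2.png');s=sense();m,l,b=blobs(im)
print([np.round(v,4) for v in tub('wrist',cont(l,7),.06,.055,s)])
# large tub partial, iron head
for u in cont(l,7)[::60]: pass
c=cont(l,12); print([np.round(v,4) for v in tub('wrist',c,.055,.075,s)])
x=tub('wrist',cont(l,7),.06,.055,s)[0]
print(proj('wrist',[[*x,.06]],s), proj('wrist',[[s['ee_pos'][0],s['ee_pos'][1],.06]],s))
E
```

```text
[array([0.6125, 0.2905]), np.float64(-0.0018), np.float64(0.0044)]
[array([0.4677, 0.1778]), np.float64(-0.0106), np.float64(0.0182)]
[[339.50972454 207.95867778]] [[276.56620668 211.13301968]]
```

```bash
python3 - <<'E'
from h import *
im=cv2.imread('pics/w2.png');s=sense();m,l,b=blobs(im)
P=plane('wrist',cont(l,7),.06,s)[:,:2]
x=tub('wrist',cont(l,7),.06,.055,s)[0]
for k in range(3):
    a=np.degrees(np.arctan2(*(P-x).T[::-1]));r=np.linalg.norm(P-x,axis=1)-.055
    print(x.round(4));print([(A,(r[(a>A)&(a<A+30)].mean()*1000).round(1)) for A in range(-180,180,30)])
    g=(np.abs(r)<.003)
    x=least_squares(lambda q:np.linalg.norm(P[g]-q,axis=1)-.055,x).x
E
```

```text
[0.6125 0.2905]
[(-180, np.float64(-2.2)), (-150, np.float64(1.0)), (-120, np.float64(0.2)), (-90, np.float64(-0.4)), (-60, np.float64(-1.2)), (-30, np.float64(-1.1)), (0, np.float64(3.0)), (30, np.float64(4.2)), (60, np.float64(0.3)), (90, np.float64(-0.5)), (120, np.float64(0.3)), (150, np.float64(-6.5))]
[0.612  0.2906]
[(-180, np.float64(-3.0)), (-150, np.float64(0.7)), (-120, np.float64(0.1)), (-90, np.float64(-0.2)), (-60, np.float64(-0.8)), (-30, np.float64(-0.6)), (0, np.float64(3.4)), (30, np.float64(4.4)), (60, np.float64(0.3)), (90, np.float64(-0.7)), (120, np.float64(-0.0)), (150, np.float64(-6.9))]
[0.6119 0.2905]
[(-180, np.float64(-2.9)), (-150, np.float64(0.6)), (-120, np.float64(0.0)), (-90, np.float64(-0.2)), (-60, np.float64(-0.7)), (-30, np.float64(-0.5)), (0, np.float64(3.6)), (30, np.float64(4.6)), (60, np.float64(0.4)), (90, np.float64(-0.7)), (120, np.float64(-0.1)), (150, np.float64(-7.1))]
```

Emit:
jog_arm(
  angular=[
    [0,0,0],
    [0,0,0],
    [0,0,0],
    [0,0,0],
    [0,0,0],
    [0,0,0],
    [0,0,0],
    [0,0,0],
    [0,0,0],
    [0,0,0],
    [0,0,0],
  ],
  travel=[
    [40,2.5,-2],
    [75,2.5,-2],
    [95,2.5,-2],
    [106,2.5,-2],
    [106,2.5,-2],
    [106,2.5,-2],
    [106,2.5,-2],
    [106,2.5,-2],
    [106,2.5,-2],
    [106,2.5,-2],
    [106,2.5,-2],
  ],
  grip=[0.5,0.5,0.5,0.5,0.5,1,1,1,1,1,1],
)

```text
t: 3.93
ee_pos: [0.613, 0.343, 0.0674]
ee_rot: [1.875, 1.567, 0.304]
wrist_force: [-0.7, -1.4, 5.8]
opening: 0.0071
```

```bash
python3 - <<'E'
from h import *
st()
E
```

```text
t 3.93 pos [0.613  0.343  0.0674] jawdeg -90.00 x [ 0.0035  0.0011 -1.    ] F [-0.7 -1.4  5.8] open 0.0071 q [ 0.42  0.79  1.5  -0.    0.85  1.99]
```

Emit:
jog_arm(
  angular=[
    [0,0,0],
    [0,0,0],
    [0,0,0],
    [0,0,0],
    [0,0,0],
    [0,0,0],
    [0,0,0],
    [0,0,0],
    [0,0,0],
    [0,0,0],
    [0,0,0],
    [0,0,0],
  ],
  travel=[
    [-30,0,0],
    [-70,0,0],
    [-90,-20,10],
    [-90,-50,40],
    [-90,-80,65],
    [-90,-110,90],
    [-90,-130,108],
    [-90,-145,116],
    [-90,-145,116],
    [-90,-145,116],
    [-90,-145,116],
    [-90,-145,116],
  ],
  grip=[1,1,1,1,1,1,1,1,1,1,1,1],
)

```text
t: 4.93
ee_pos: [0.4679, 0.2274, 0.1552]
ee_rot: [1.832, 1.569, 0.262]
wrist_force: [1.1, 0.2, -1.4]
opening: 0.0071
```

```bash
python3 - <<'E'
from h import *
s,im,l,b=look('w3')
for x in b: print(x[0],x[1],x[2].round(1))
print(proj('wrist',[[.4676,.1755,.055],[s['ee_pos'][0],s['ee_pos'][1]-.051,s['ee_pos'][2]-.006]],s))
E
```

```text
t 4.93 pos [0.4679 0.2274 0.1552] jawdeg -90.00 x [ 1.3e-03  4.0e-04 -1.0e+00] F [ 1.1  0.2 -1.4] open 0.0071 q [ 0.33  0.47  1.92 -0.    0.76  1.9 ]
1 [ 442    0   36  113 3609] [460.5  55.7]
2 [  245   116   230   217 34649] [360.  220.4]
3 [  52  169   98   98 6994] [100.1 215.8]
4 [ 487  195   73   51 1657] [523.3 219.5]
6 [  38  305   64   55 2233] [ 72.7 331.8]
7 [371 339  20  18 166] [380.5 347.3]
[[346.12181493 216.36974666]
 [382.03943366 277.67618073]]
```

View pics/w3.png

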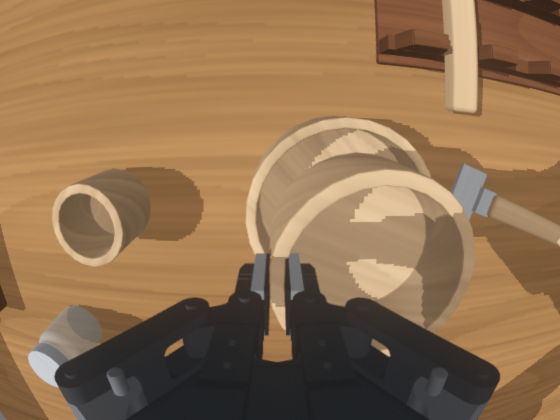

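```bash
cat >> h.py <<'E'
def circ(x,y,z,r,n=90):
    a=np.linspace(0,2*np.pi,n);return np.c_[x+r*np.cos(a),y+r*np.sin(a),0*a+z]
def overlay(im,name,cs,out,s=None):
    im=im.copy()
    for C in cs: cv2.polylines(im,[proj(name,C,s).round().astype(np.int32)],False,(255,0,255),1)
    cv2.imwrite(out,im)
E
python3 - <<'E'
from h import *
s=sense();im=cv2.imread('pics/w3.png');p=s['ee_pos']
overlay(im,'wrist',[circ(.4676,.1755,.055,.075),circ(p[0],p[1]-.051,p[2]-.006,.055)],'pics/o3.png',s)
E
```

```text
(no output)
```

View pics/o3.png

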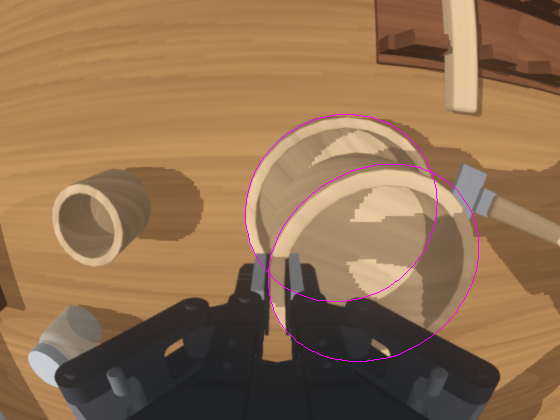

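Emit:
jog_arm(
  angular=[
    [0,0,0],
    [0,0,0],
    [0,0,0],
    [0,0,0],
    [0,0,0],
    [0,0,0],
  ],
  travel=[
    [25,0,-1],
    [50,0,-1],
    [65,0,-1],
    [74,0,-1],
    [74,0,-1],
    [74,0,-1],
  ],
  grip=[1,1,1,1,1,1],
)

```text
t: 5.48
ee_pos: [0.4673, 0.2281, 0.0808]
ee_rot: [-1.011, 1.57, -2.582]
wrist_force: [-0.3, 0.3, -1.5]
opening: 0.007
```

```bash
python3 - <<'E'
from h import *
s,im,l,b=look('w4')
E
```

```text
t 5.48 pos [0.4673 0.2281 0.0808] jawdeg -90.00 x [-4.e-04 -2.e-04 -1.e+00] F [-0.3  0.3 -1.5] open 0.0070 q [ 0.33  0.59  1.97 -0.    0.59  1.9 ]
```

View pics/w4.png

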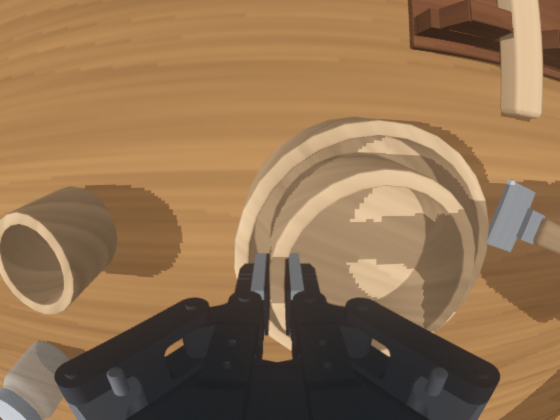

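Emit:
jog_arm(
  angular=[
    [0,0,0],
    [0,0,0],
    [0,0,0],
    [0,0,0],
    [0,0,0],
    [0,0,0],
    [0,0,0],
    [0,0,0],
    [0,0,0],
    [0,0,0],
  ],
  travel=[
    [2,0,-2],
    [3.5,0,-2],
    [3.5,0,-2],
    [3.5,0,-2],
    [3.5,0,-2],
    [3.5,0,-2],
    [-30,0,-2],
    [-70,0,-2],
    [-100,0,-2],
    [-100,0,-2],
  ],
  grip=[1,1,1,0.65,0.65,0.65,0.65,0.65,0.5,0.5],
)

```text
t: 6.37
ee_pos: [0.4687, 0.2305, 0.1863]
ee_rot: [1.89, 1.562, 0.319]
wrist_force: [0.8, -0.2, -0.1]
opening: 0.0427
```

```bash
python3 - <<'E'
from h import *
s,im,l,b=look('w5')
for x in b: print(x[0],x[1],x[2].round(1))
E
```

```text
t 6.37 pos [0.4687 0.2305 0.1863] jawdeg -90.00 x [ 0.008   0.0026 -1.    ] F [ 0.8 -0.2 -0.1] open 0.0427 q [ 0.33  0.42  1.88 -0.    0.83  1.9 ]
1 [ 428    0   34  114 3308] [445.4  56.1]
2 [  253   118   170   167 21906] [337.2 198.7]
3 [  75  166   90   87 5806] [118.5 207.6]
4 [ 474  189   80   50 1644] [512.6 213.9]
5 [  55  294   59   48 1681] [ 85.2 316.6]
```

View pics/w5.png

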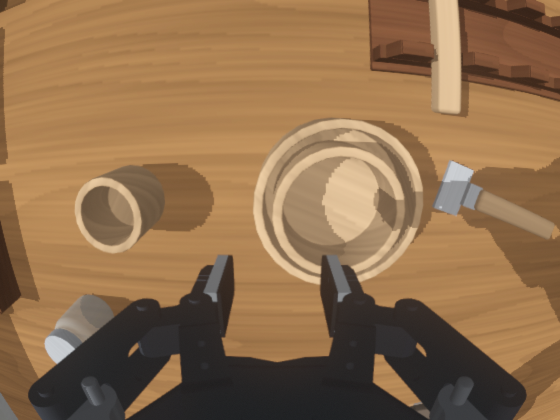

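Medium now stands in the large tub, its rim centred at about (341,207). Small is at (115,213).

```bash
python3 - <<'E'
from h import *
im=cv2.imread('pics/w5.png');s=sense();m,l,b=blobs(im)
print(plane('wrist',[(341,207)],.07,s))
print('L',[np.round(v,4) for v in tub('wrist',cont(l,2),.055,.075,s)])
x,a,b=tub('wrist',cont(l,3),.065,.036,s);print(x,a,b)
q=plane('wrist',[(341,207)],.07,s)[0]
overlay(im,'wrist',[circ(q[0],q[1],.07,.055),circ(*x,.065,.036)],'pics/o5.png',s)
go((x[0],x[1],.19),-90)
E
```

```text
[[0.47132204 0.18003037 0.07      ]]
L [array([0.4695, 0.1777]), np.float64(-0.0048), np.float64(0.0095)]
[0.46205946 0.3791693 ] -0.00027765043165547373 0.0006274317040689046
travel [  -5.9   -5.9 -149. ] rot [-0.0002 -0.0018 -0.0056] rows 4.0
```

View pics/o5.png

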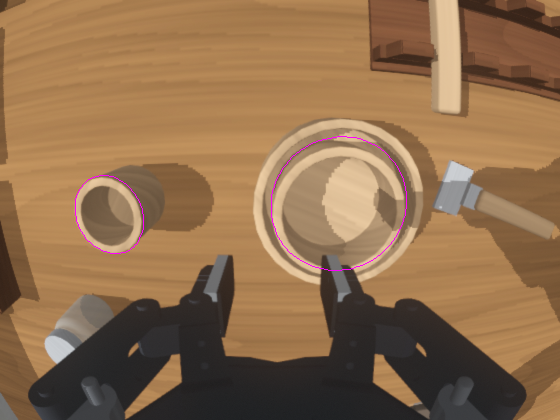

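Emit:
jog_arm(
  angular=[
    [0,0,0],
    [0,0,0],
    [0,0,0],
    [0,0,0],
    [0,0,0],
    [0,0,0],
    [0,0,0],
    [0,0,0],
    [0,0,0],
    [0,0,0],
  ],
  travel=[
    [0,-6,-40],
    [0,-6,-80],
    [0,-6,-120],
    [0,-6,-155],
    [0,-6,-182],
    [0,-6,-182],
    [0,-6,-182],
    [0,-6,-182],
    [0,-6,-182],
    [0,-6,-182],
  ],
  grip=[0.6,0.6,0.6,0.6,0.6,0.6,0.6,0.6,0.6,0.6],
)

```text
t: 7.25
ee_pos: [0.4612, 0.4109, 0.1808]
ee_rot: [-0.642, 1.57, -2.214]
wrist_force: [-0.5, 0.1, 0.0]
opening: 0.0341
```

```bash
python3 - <<'E'
from h import *
s,im,l,b=look('w6')
for x in b:
    print(x[0],x[1],x[2].round(1))
    if 2000<x[1][4]<20000 and 250<x[2][0]<380:
        X,a,e=tub('wrist',cont(l,x[0]),.065,.036,s);print(X,a,e)
        overlay(im,'wrist',[circ(*X,.065,.036)],'pics/o6.png',s)
        go((X[0],X[1]+.032,.072),-90,s)
E
```

```text
t 7.25 pos [0.4612 0.4109 0.1808] jawdeg -90.08 x [-3.e-04 -4.e-04 -1.e+00] F [-0.5  0.1  0. ] open 0.0341 q [ 0.62  0.55  1.65 -0.    0.94  2.19]
1 [   0   24   51   37 1035] [24.4 41.8]
2 [  0  51  50  25 578] [24.7 62.3]
3 [   0   66   50   36 1128] [24.1 83.5]
4 [  0  95  51  21 593] [ 25.  104.9]
5 [  0 110  52  20 579] [ 25.8 119.5]
6 [  431   122   129   148 15074] [495.9 192.7]
7 [ 267  154   90   97 6859] [310.2 202.7]
[0.46252771 0.38310742] -0.0001793382164389562 0.0003959979895275936
travel [108.8   1.3  -4.3] rot [-0.0014  0.0004  0.0003] rows 3.0
8 [  4 204  59  10 557] [ 33.4 208.7]
9 [   0  220   70   33 1793] [ 36.2 235.2]
10 [  10  256   70   33 1565] [ 45.6 271.2]
12 [229 306  23  51 747] [241.8 334.1]
13 [505 377  33  43 665] [522.8 398.6]
```

View pics/o6.png

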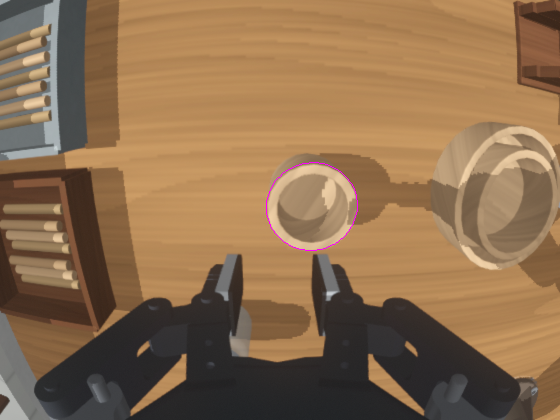

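Emit:
jog_arm(
  angular=[
    [0,0,0],
    [0,0,0],
    [0,0,0],
    [0,0,0],
    [0,0,0],
    [0,0,0],
    [0,0,0],
    [0,0,0],
    [0,0,0],
    [0,0,0],
    [0,0,0],
    [0,0,0],
  ],
  travel=[
    [30,1,-4],
    [70,1,-4],
    [98,1,-4],
    [109,1,-4],
    [109,1,-4],
    [109,1,-4],
    [109,1,-4],
    [109,1,-4],
    [109,1,-4],
    [90,1,-4],
    [50,1,-4],
    [10,1,-4],
  ],
  grip=[0.6,0.6,0.6,0.6,0.6,1,1,1,1,1,1,1],
)

```text
t: 8.3
ee_pos: [0.4615, 0.4155, 0.1717]
ee_rot: [-0.924, 1.568, -2.495]
wrist_force: [0.4, 0.3, -0.5]
opening: 0.0064
```

```bash
python3 - <<'E'
from h import *
s=st();go((.4673,.1785+.032,.19),-90)
E
```

```text
t 8.30 pos [0.4615 0.4155 0.1717] jawdeg -90.01 x [-0.0018 -0.0014 -1.    ] F [ 0.4  0.3 -0.5] open 0.0064 q [ 0.63  0.57  1.65 -0.    0.93  2.2 ]
travel [-18.    5.8 205. ] rot [-0.0002  0.0014  0.0018] rows 5.0
```

Emit:
jog_arm(
  angular=[
    [0,0,0],
    [0,0,0],
    [0,0,0],
    [0,0,0],
    [0,0,0],
    [0,0,0],
    [0,0,0],
    [0,0,0],
    [0,0,0],
    [0,0,0],
    [0,0,0],
  ],
  travel=[
    [-15,1,25],
    [-18,2,60],
    [-18,3,95],
    [-18,4,130],
    [-18,5,165],
    [-18,6,190],
    [-18,6,203],
    [-18,6,205],
    [-18,6,205],
    [-18,6,205],
    [-18,6,205],
  ],
  grip=[1,1,1,1,1,1,1,1,1,1,1],
)

```text
t: 9.22
ee_pos: [0.468, 0.2119, 0.1889]
ee_rot: [2.031, 1.57, 0.461]
wrist_force: [0.1, 0.2, -1.4]
opening: 0.0062
```

```bash
python3 - <<'E'
from h import *
s,im,l,b=look('w7');p=s['ee_pos']
overlay(im,'wrist',[circ(.4673,.1785,.07,.055),circ(p[0],p[1]-.032,p[2]-.007,.036)],'pics/o7.png',s)
E
```

```text
t 9.22 pos [0.468  0.2119 0.1889] jawdeg -89.95 x [ 3.e-04  1.e-04 -1.e+00] F [ 0.1  0.2 -1.4] open 0.0062 q [0.3  0.41 1.9  0.   0.83 1.87]
```

View pics/o7.png

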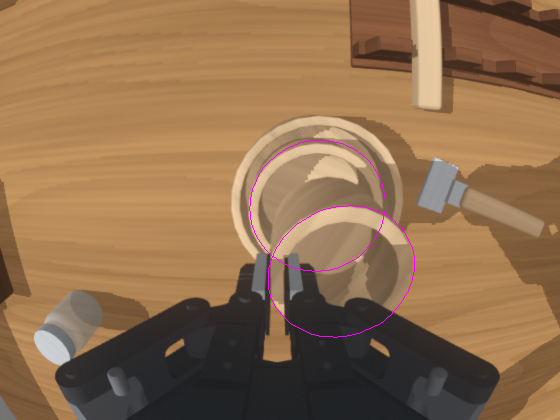

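Emit:
jog_arm(
  angular=[
    [0,0,0],
    [0,0,0],
    [0,0,0],
    [0,0,0],
    [0,0,0],
    [0,0,0],
  ],
  travel=[
    [30,-2,1],
    [60,-2,1],
    [80,-2,1],
    [91,-2,1],
    [91,-2,1],
    [91,-2,1],
  ],
  grip=[1,1,1,1,1,1],
)

```text
t: 9.77
ee_pos: [0.4659, 0.2105, 0.0976]
ee_rot: [-1.217, 1.57, -2.787]
wrist_force: [-0.4, 1.1, 0.1]
opening: 0.0065
```

```bash
python3 - <<'E'
from h import *
s,im,l,b=look('w8')
E
```

```text
t 9.77 pos [0.4659 0.2105 0.0976] jawdeg -89.96 x [-1.e-03 -4.e-04 -1.e+00] F [-0.4  1.1  0.1] open 0.0065 q [ 0.3   0.55  1.98 -0.    0.61  1.87]
```

View pics/w8.png

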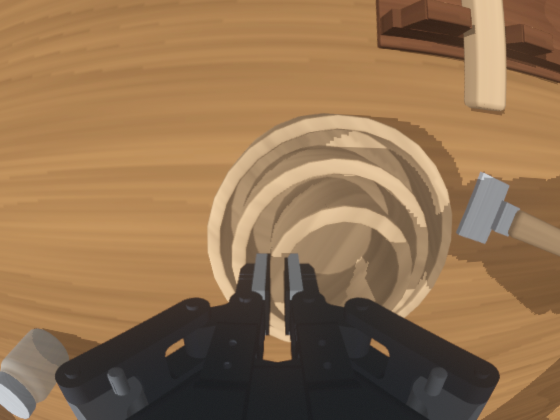

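Emit:
jog_arm(
  angular=[
    [0,0,0],
    [0,0,0],
    [0,0,0],
    [0,0,0],
    [0,0,0],
    [0,0,0],
    [0,0,0],
    [0,0,0],
    [0,0,0],
    [0,0,0],
    [0,0,0],
    [0,0,0],
  ],
  travel=[
    [2,0,0],
    [4.5,0,0],
    [4.5,0,0],
    [4.5,0,0],
    [4.5,0,0],
    [4.5,0,0],
    [-30,0,0],
    [-70,0,0],
    [-110,0,0],
    [-130,0,0],
    [-130,0,0],
    [-130,0,0],
  ],
  grip=[1,1,1,0.65,0.65,0.65,0.65,0.65,0.5,0.5,0.5,0.5],
)

```text
t: 10.82
ee_pos: [0.4661, 0.2099, 0.2288]
ee_rot: [1.82, 1.568, 0.249]
wrist_force: [0.2, 0.9, -0.5]
opening: 0.0427
```

```bash
python3 - <<'E'
from h import *
s,im,l,b=look('w9')
cv2.imwrite('pics/scene9.png',read_camera('scene'))
E
```

```text
t 10.82 pos [0.4661 0.2099 0.2288] jawdeg -90.01 x [ 2.3e-03  6.0e-04 -1.0e+00] F [ 0.2  0.9 -0.5] open 0.0427 q [ 0.29  0.35  1.86 -0.    0.93  1.86]
```

View pics/w9.png

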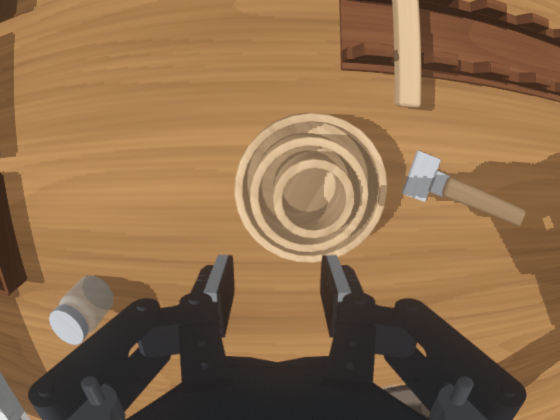

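View pics/scene9.png

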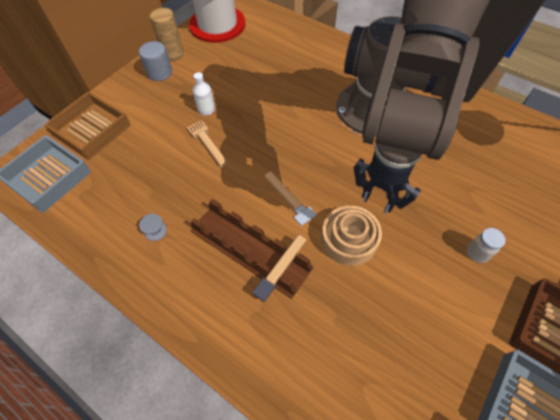

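All three tubs are nested upright, with concentric rims at about (310,190). Next is the scraper, so I'll hover above its handle with the jaws turned across it.

Emit:
jog_arm(
  angular=[
    [-1.31,0,0],
    [-1.31,0,0],
    [-1.31,0,0],
    [-1.31,0,0],
    [-1.31,0,0],
    [-1.31,0,0],
    [-1.31,0,0],
    [-1.31,0,0],
    [-1.31,0,0],
    [-1.31,0,0],
    [-1.31,0,0],
    [-1.31,0,0],
  ],
  travel=[
    [0,-5,20],
    [0,-10,50],
    [5,-15,80],
    [10,-19,110],
    [15,-19,140],
    [20,-19,170],
    [25,-19,200],
    [29,-19,230],
    [29,-19,255],
    [29,-19,266],
    [29,-19,266],
    [29,-19,266],
  ],
  grip=[0.4,0.4,0.4,0.4,0.4,0.4,0.4,0.4,0.4,0.4,0.4,0.4],
)

```text
t: 11.92
ee_pos: [0.4464, -0.0568, 0.1975]
ee_rot: [-3.13, 1.568, 2.895]
wrist_force: [0.3, 0.9, -0.1]
opening: 0.0513
```

Emit:
jog_arm(
  angular=[
    [0,0,0],
    [0,0,0],
  ],
  travel=[
    [0,0,0],
    [0,0,0],
  ],
  grip=[0.4,0.4],
)

```text
t: 12.08
ee_pos: [0.4467, -0.0557, 0.1982]
ee_rot: [-3.115, 1.569, 2.904]
wrist_force: [0.2, -1.0, 0.9]
opening: 0.0511
```

```bash
python3 - <<'E'
from h import *
s,im,l,b=look('w10')
for x in b: print(x[0],x[1],x[2].round(1))
E
```

```text
t 12.08 pos [ 0.4467 -0.0557  0.1982] jawdeg -15.12 x [-1.4e-03  3.0e-04 -1.0e+00] F [ 0.2 -1.   0.9] open 0.0511 q [-0.27  0.32  2.03 -0.    0.8  -0.01]
1 [ 164    0  135   34 3213] [231.6  13.4]
2 [ 350    0  143   32 3215] [414.6  11.9]
3 [ 262  116   28  143 3503] [275.  185.5]
4 [   0  175   35  132 2143] [ 16.3 243.8]
7 [322 333  19  29 373] [331.3 345.4]
8 [  0 391  23  29 348] [  7.7 408.9]
```

View pics/w10.png

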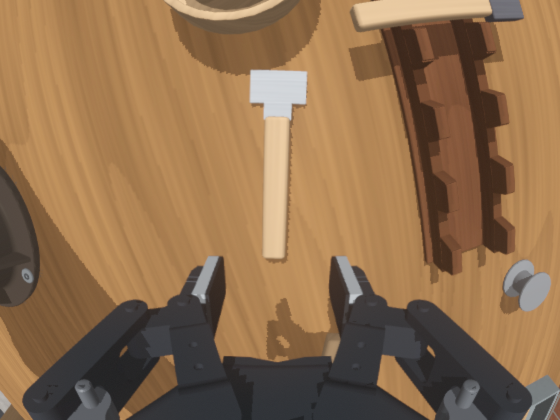

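```bash
python3 - <<'E'
from h import *
im=cv2.imread('pics/w10.png');s=sense();m,l,b=blobs(im)
q=handle('wrist',cont(l,3),.02,s);print(q[0].round(4),q[1],q[2]);print(q[3].round(4))
x,y=q[0]
go((x,y,.017),q[2]-90+2 if 0 else -15.1,s)
print(plane('wrist',[(276,117),(275,257)],.02,s))
E
```

```text
[ 0.4447 -0.0562] (143.87757873535156, 23.831113815307617) 73.39203643798828
[[ 0.4127 -0.1217]
 [ 0.4356 -0.1285]
 [ 0.4767  0.0094]
 [ 0.4539  0.0162]]
travel [181.4  -1.   -1.6] rot [ 0.0005 -0.001   0.    ] rows 5.0
[[ 0.46415265  0.01187256  0.02      ]
 [ 0.42634213 -0.12427126  0.02      ]]
```

Emit:
jog_arm(
  angular=[
    [0.026,0,0],
    [0.026,0,0],
    [0.026,0,0],
    [0.026,0,0],
    [0.026,0,0],
    [0.026,0,0],
    [0.026,0,0],
    [0.026,0,0],
    [0.026,0,0],
    [0.026,0,0],
    [0.026,0,0],
  ],
  travel=[
    [40,-1,-1.7],
    [80,-1,-1.7],
    [120,-1,-1.7],
    [150,-1,-1.7],
    [170,-1,-1.7],
    [179,-1,-1.7],
    [179,-1,-1.7],
    [179,-1,-1.7],
    [179,-1,-1.7],
    [179,-1,-1.7],
    [179,-1,-1.7],
  ],
  grip=[0.4,0.4,0.4,0.4,0.4,0.4,0.4,1,1,1,1],
)

```text
t: 13.05
ee_pos: [0.4456, -0.0567, 0.0214]
ee_rot: [-0.013, 1.568, -0.3]
wrist_force: [-1.5, 1.8, 8.1]
opening: 0.0228
```

```bash
python3 - <<'E'
from h import *
s=st()
cv2.imwrite('pics/w11.png',read_camera('wrist'))
E
```

```text
t 13.05 pos [ 0.4456 -0.0567  0.0214] jawdeg -16.44 x [ 2.5e-03 -8.0e-04 -1.0e+00] F [-1.5  1.8  8.1] open 0.0228 q [-0.27  0.65  2.17 -0.    0.32  0.01]
```

View pics/w11.png

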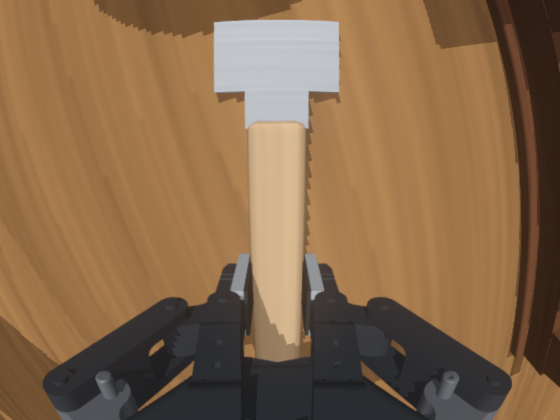

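Emit:
jog_arm(
  angular=[
    [0,0,0],
    [0,0,0],
    [0,0,0],
    [0.1,0,0],
    [0.2,0,0],
    [0.32,0,0],
    [0.44,0,0],
    [0.56,0,0],
    [0.68,0,0],
    [0.8,0,0],
    [0.92,0,0],
    [1.04,0,0],
  ],
  travel=[
    [-20,0,0],
    [-60,0,0],
    [-100,0,0],
    [-130,10,10],
    [-160,25,30],
    [-160,40,50],
    [-160,55,75],
    [-160,70,95],
    [-160,85,115],
    [-160,100,135],
    [-160,110,148],
    [-160,115,154],
  ],
  grip=[1,1,1,1,1,1,1,1,1,1,1,1],
)

```text
t: 14.1
ee_pos: [0.6268, 0.0109, 0.1808]
ee_rot: [1.248, 1.569, -0.084]
wrist_force: [-0.6, -0.7, -2.2]
opening: 0.0222
```

```bash
python3 - <<'E'
from h import *
s=st();go((.6255,.012,.18),-90)
E
```

```text
t 14.10 pos [0.6268 0.0109 0.1808] jawdeg -76.35 x [ 1.9e-03 -2.0e-04 -1.0e+00] F [-0.6 -0.7 -2.2] open 0.0222 q [-0.09  0.56  1.63  0.    0.95  1.24]
travel [ 0.8 -1.  -1.4] rot [ 0.2383  0.0004 -0.0019] rows 2.0
```

Emit:
jog_arm(
  angular=[
    [0.12,0,0],
    [0.238,0,0],
    [0.238,0,0],
    [0.238,0,0],
    [0.238,0,0],
  ],
  travel=[
    [0,-1,-1.5],
    [0,-1,-1.5],
    [0,-1,-1.5],
    [0,-1,-1.5],
    [0,-1,-1.5],
  ],
  grip=[1,1,1,1,1],
)

```text
t: 14.52
ee_pos: [0.6238, 0.0112, 0.1805]
ee_rot: [1.379, 1.57, -0.182]
wrist_force: [0.3, -0.5, -0.9]
opening: 0.0226
```

```bash
python3 - <<'E'
from h import *
s=st()
im=read_camera('wrist');cv2.imwrite('pics/w12.png',im)
cv2.imwrite('pics/w12c.png',cv2.resize(im[60:360,190:560],None,fx=2,fy=2,interpolation=2))
E
```

```text
t 14.52 pos [0.6238 0.0112 0.1805] jawdeg -89.45 x [ 7.e-04 -1.e-04 -1.e+00] F [ 0.3 -0.5 -0.9] open 0.0226 q [-0.09  0.56  1.63 -0.    0.95  1.47]
```

View pics/w12.png

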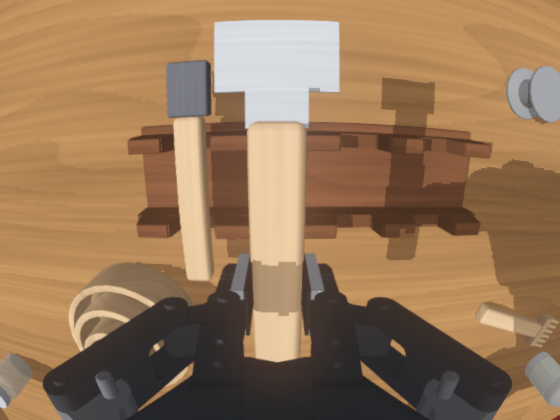

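View pics/w12c.png

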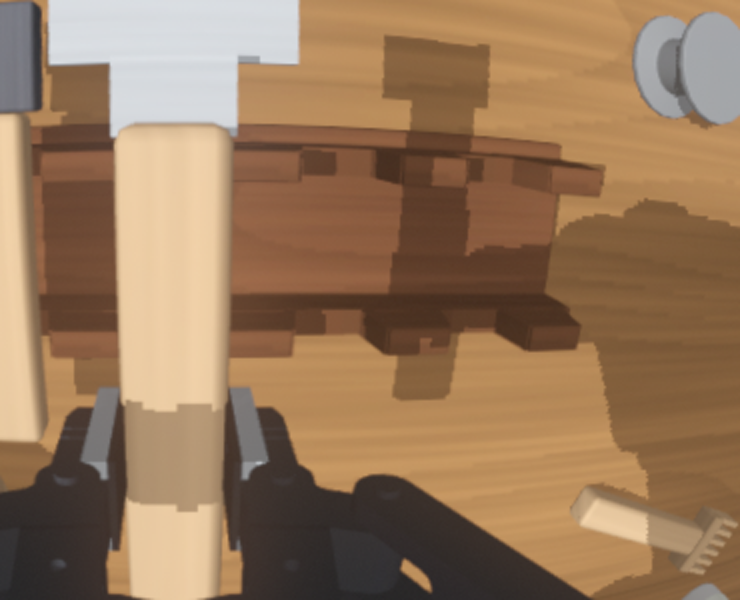

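```bash
cat >> h.py <<'E'
def restC(cx,cy,yaw):
    c,si=np.cos(yaw),np.sin(yaw);Q=lambda x,y,z:[cx+c*x-si*y,cy+si*x+c*y,z]
    out=[]
    for X in (-.036,.036):
        xs=(X-.006,X+.006)
        for a,b in ((-.165,-.126),(-.084,-.056),(-.014,.014),(.056,.084),(.126,.165)):
            out.append(np.array([Q(xs[0],a,.062),Q(xs[1],a,.062),Q(xs[1],b,.062),Q(xs[0],b,.062),Q(xs[0],a,.062)]))
    out.append(np.array([Q(x,y,.010) for x,y in ((-.03,-.165),(.03,-.165),(.03,.165),(-.03,.165),(-.03,-.165))]))
    return out
E
python3 - <<'E'
from h import *
im=cv2.imread('pics/w12.png');s=sense()
overlay(im,'wrist',restC(.6255,-.023,0),'pics/o12.png',s)
o=cv2.imread('pics/o12.png');cv2.imwrite('pics/o12c.png',cv2.resize(o[100:260,110:510],None,fx=2,fy=2,interpolation=2))
E
```

```text
(no output)
```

View pics/o12c.png

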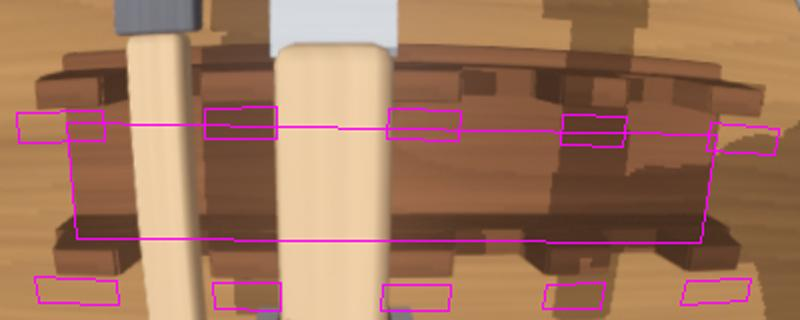

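```bash
python3 - <<'E'
from h import *
im=cv2.imread('pics/w12.png');s=sense();m,l,b=blobs(im)
print('iron ends',plane('wrist',[(193,116),(200,280)],.055,s).round(4))
for x in b:
    if abs(x[2][0]-196)<12: q=handle('wrist',cont(l,x[0]),.055,s);print(q[0].round(4),q[1],q[2])
overlay(im,'wrist',restC(.638,-.023,0),'pics/o12.png',s)
o=cv2.imread('pics/o12.png');cv2.imwrite('pics/o12c.png',cv2.resize(o[100:260,110:510],None,fx=2,fy=2,interpolation=2))
s1=dict(s);s1['ee_pos']=np.array([0.5493,0.045,0.4163]);s1['ee_rot']=np.array([-1.269,1.57,-2.839])
im=cv2.imread('pics/wrist1.png')
overlay(im,'wrist',restC(.638,-.023,0),'pics/o1.png',s1)
o=cv2.imread('pics/o1.png');cv2.imwrite('pics/o1c.png',cv2.resize(o[20:180,200:440],None,fx=3,fy=3,interpolation=2))
E
```

```text
iron ends [[0.6968 0.0771 0.055 ]
 [0.5535 0.0798 0.055 ]]
[0.6251 0.0804] (143.89547729492188, 26.671894073486328) 0.47963520884513855
```

View pics/o12c.png

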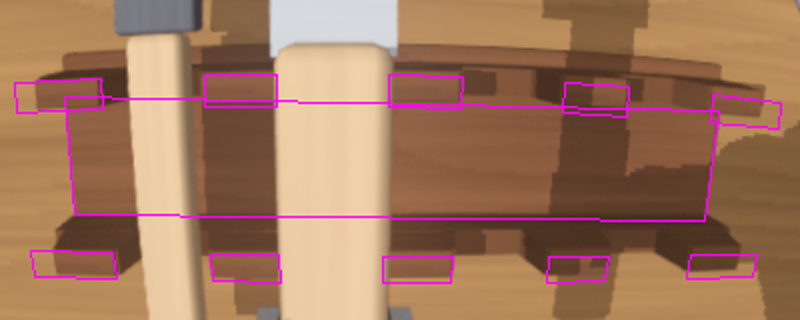

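View pics/o1c.png

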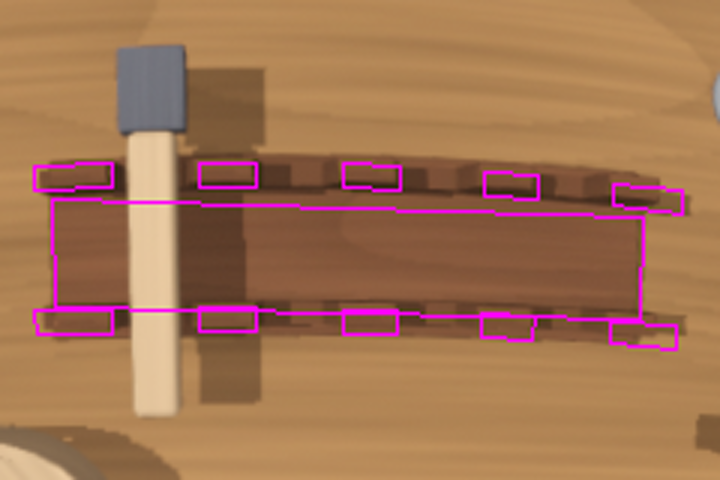

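The overlay puts the rest's centre at about (0.6385, -0.0225), yawed about +0.6°. The iron lies with its origin at the saddle centre, so its handle middle is about 12 mm on the robot side. Now I'll lower to just above the teeth.

Emit:
jog_arm(
  angular=[
    [0,0,0],
    [0,0,0],
    [0,0,0],
    [0,0,0],
    [0,0,0],
    [0,0,0],
    [0,0,0],
  ],
  travel=[
    [20,8,-0.8],
    [50,8,-0.8],
    [75,8,-0.8],
    [88,8,-0.8],
    [88,8,-0.8],
    [88,8,-0.8],
    [88,8,-0.8],
  ],
  grip=[1,1,1,1,1,1,1],
)

```text
t: 15.15
ee_pos: [0.6325, 0.012, 0.0931]
ee_rot: [1.439, 1.569, -0.126]
wrist_force: [-0.4, 0.1, -2.3]
opening: 0.0223
```

```bash
python3 - <<'E'
from h import *
s=st()
im=read_camera('wrist');cv2.imwrite('pics/w13.png',im)
overlay(im,'wrist',restC(.6385,-.0225,.011),'pics/o13.png',s)
sc=read_camera('scene');cv2.imwrite('pics/s13.png',cv2.resize(sc[160:330,170:370],None,fx=3.5,fy=3.5,interpolation=2))
E
```

```text
t 15.15 pos [0.6325 0.012  0.0931] jawdeg -89.62 x [ 1.6e-03 -2.0e-04 -1.0e+00] F [-0.4  0.1 -2.3] open 0.0223 q [-0.09  0.68  1.68 -0.    0.78  1.48]
```

View pics/o13.png

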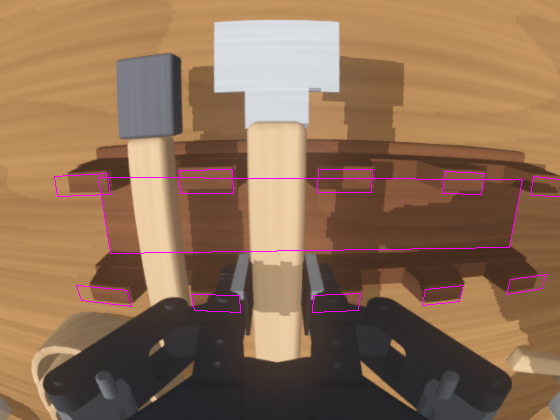

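View pics/s13.png

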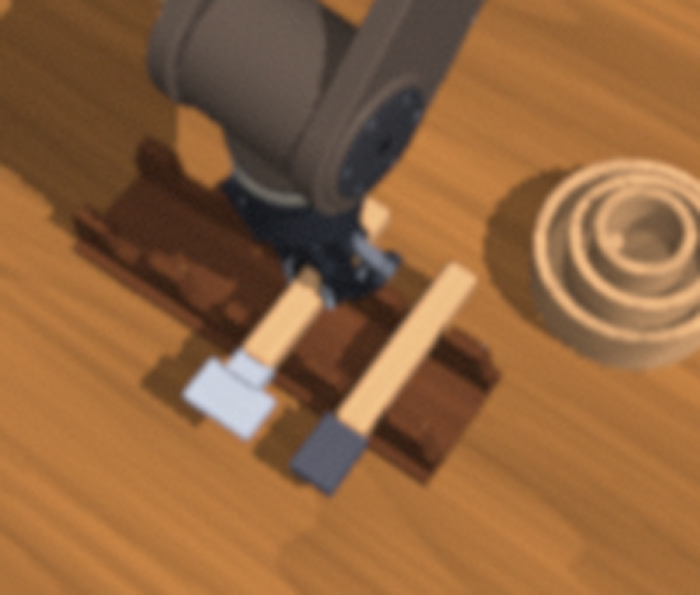

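The held scraper sits at (277,~200), centred between the teeth edges at 235 and 318, so it's aligned with the saddle. Lowering it in.

Emit:
jog_arm(
  angular=[
    [0,0,0],
    [0,0,0],
    [0,0,0],
    [0,0,0],
    [0,0,0],
    [0,0,0],
  ],
  travel=[
    [8,0,0],
    [17,0,0],
    [26,0,0],
    [33,0,0],
    [35,0,0],
    [35,0,0],
  ],
  grip=[1,1,1,1,1,1],
)

```text
t: 15.75
ee_pos: [0.6316, 0.0121, 0.0565]
ee_rot: [-1.568, 1.57, -3.133]
wrist_force: [-0.9, -0.3, 0.5]
opening: 0.0228
```

```bash
python3 - <<'E'
from h import *
s=st()
im=read_camera('wrist');cv2.imwrite('pics/w14.png',im)
E
```

```text
t 15.75 pos [0.6316 0.0121 0.0565] jawdeg -89.66 x [-0.001 -0.    -1.   ] F [-0.9 -0.3  0.5] open 0.0228 q [-0.09  0.73  1.7  -0.    0.72  1.48]
```

View pics/w14.png

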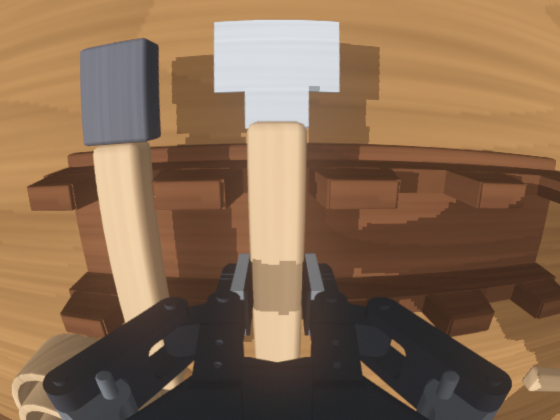

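The scraper is in the notch with even gaps (238|250–306|317). Releasing and rising.

Emit:
jog_arm(
  angular=[
    [0,0,0],
    [0,0,0],
    [0,0,0],
    [0,0,0],
    [0,0,0],
    [0,0,0],
    [0,0,0],
    [0,0,0],
    [0,0,0],
    [0,0,0],
    [0,0,0],
  ],
  travel=[
    [1,0,0],
    [1,0,0],
    [1,0,0],
    [1,0,0],
    [1,0,0],
    [-30,0,0],
    [-70,0,0],
    [-110,0,0],
    [-130,0,0],
    [-130,0,0],
    [-130,0,0],
  ],
  grip=[1,0.5,0.5,0.5,0.5,0.5,0.5,0.5,0.4,0.4,0.4],
)

```text
t: 16.72
ee_pos: [0.6322, 0.0121, 0.1878]
ee_rot: [1.44, 1.569, -0.125]
wrist_force: [-0.3, 0.1, -0.0]
opening: 0.0514
```

```bash
python3 - <<'E'
from h import *
s=st()
im=read_camera('wrist');cv2.imwrite('pics/w15.png',im)
m,l,b=blobs(im)
for x in b: print(x[0],x[1],x[2].round(1))
E
```

```text
t 16.72 pos [0.6322 0.0121 0.1878] jawdeg -89.67 x [ 2.2e-03 -3.0e-04 -1.0e+00] F [-0.3  0.1 -0. ] open 0.0514 q [-0.09  0.56  1.61 -0.    0.97  1.48]
2 [ 261  117   33  163 4728] [276.6 195.6]
3 [ 177  126   38  147 4120] [195.5 194.4]
5 [  75  267  107   74 3686] [122.6 295.3]
7 [ 472  305   83   43 1648] [513.8 324.4]
10 [   0  355   37   46 1121] [ 17.4 376.3]
11 [139 354  40  36 921] [161.1 374.6]
13 [539 376  21  32 382] [550.7 392.9]
```

View pics/w15.png

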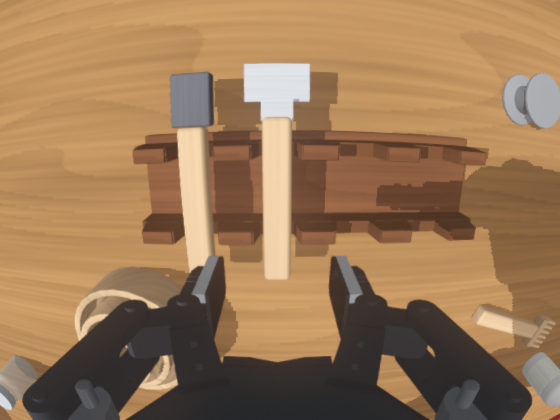

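The scraper lies in saddle 2 beside the iron, heads the same way. Now the comb.

Emit:
jog_arm(
  angular=[
    [-0.11,0,0],
    [-0.22,0,0],
    [-0.34,0,0],
    [-0.46,0,0],
    [-0.58,0,0],
    [-0.7,0,0],
    [-0.82,0,0],
    [-0.94,0,0],
    [-1.06,0,0],
    [-1.18,0,0],
    [-1.25,0,0],
    [-1.25,0,0],
  ],
  travel=[
    [-10,-18,30],
    [-10,-36,64],
    [-10,-54,96],
    [-10,-72,128],
    [-10,-90,160],
    [-10,-108,192],
    [-10,-126,224],
    [-10,-144,256],
    [-10,-162,288],
    [-10,-180,315],
    [-10,-185,322],
    [-10,-185,322],
  ],
  grip=[0.4,0.4,0.4,0.4,0.4,0.4,0.4,0.4,0.4,0.4,0.4,0.4],
)

```text
t: 17.77
ee_pos: [0.447, -0.3127, 0.1952]
ee_rot: [2.812, 1.568, 2.498]
wrist_force: [-0.4, 1.5, -0.8]
opening: 0.0509
```

Emit:
jog_arm(
  angular=[
    [0,0,0],
    [0,0,0],
    [0,0,0],
  ],
  travel=[
    [0,0,0],
    [0,0,0],
    [0,0,0],
  ],
  grip=[0.4,0.4,0.4],
)

```text
t: 18.02
ee_pos: [0.4493, -0.31, 0.1964]
ee_rot: [2.706, 1.57, 2.391]
wrist_force: [-0.1, 0.0, 0.3]
opening: 0.0511
```

```bash
python3 - <<'E'
from h import *
s=st()
im=read_camera('wrist');cv2.imwrite('pics/w16.png',im)
m,l,b=blobs(im)
for x in b: print(x[0],x[1],x[2].round(1))
E
```

```text
t 18.02 pos [ 0.4493 -0.31    0.1964] jawdeg -18.08 x [-7.e-04  6.e-04 -1.e+00] F [-0.1  0.   0.3] open 0.0511 q [-0.72  0.44  1.81  0.    0.89 -0.41]
2 [ 247  130   49  176 4829] [273.8 223.5]
3 [ 521  304   39   56 1273] [541.6 333.1]
4 [501 308  20  31 352] [509.4 324.2]
15 [  0 392  25  28 385] [  8.1 409.6]
```

View pics/w16.png

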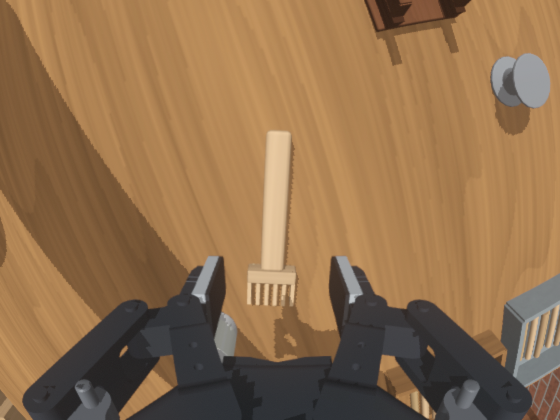

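```bash
python3 - <<'E'
from h import *
im=cv2.imread('pics/w16.png');s=sense();m,l,b=blobs(im)
l2=l.copy();l2[258:]=0
q=handle('wrist',cont(l2,2),.02,s);print(q[0].round(4),q[1],q[2])
w,h=q[1]
P=q[3];d=P[1]-P[0] if np.linalg.norm(P[1]-P[0])>np.linalg.norm(P[2]-P[1]) else P[2]-P[1]
d/=np.linalg.norm(d);d*=-np.sign(d[1]);print('dir',np.degrees(np.arctan2(d[1],d[0]))) # towards head (-y) flips below
hd=d if d[1]<0 else -d
tail=q[0]-hd*max(w,h)/2000;mid=tail+hd*.0725
print('tail',tail,'mid',mid, plane('wrist',[(279,131),(272.5,268)],.02,s).round(4))
a=np.degrees(np.arctan2(hd[1],hd[0]));print('head ang',a)
go((*mid,.020),a+90,s)
E
```

```text
[ 0.4459 -0.3158] (129.2906951904297, 23.7939510345459) 69.00242614746094
dir -110.99758
tail [ 0.46909653 -0.25546914] mid [ 0.4431177  -0.32315481] [[ 0.4689 -0.2566  0.02  ]
 [ 0.4193 -0.3879  0.02  ]]
head ang -110.99758
travel [176.6 -14.5  -1.7] rot [ 0.0516 -0.0005 -0.0002] rows 5.0
```

Emit:
jog_arm(
  angular=[
    [0.052,0,0],
    [0.052,0,0],
    [0.052,0,0],
    [0.052,0,0],
    [0.052,0,0],
    [0.052,0,0],
    [0.052,0,0],
    [0.052,0,0],
    [0.052,0,0],
    [0.052,0,0],
    [0.052,0,0],
  ],
  travel=[
    [40,-14,-1.7],
    [80,-14,-1.7],
    [120,-14,-1.7],
    [150,-14,-1.7],
    [168,-14,-1.7],
    [177,-14,-1.7],
    [177,-14,-1.7],
    [177,-14,-1.7],
    [177,-14,-1.7],
    [177,-14,-1.7],
    [177,-14,-1.7],
  ],
  grip=[0.4,0.4,0.4,0.4,0.4,0.4,0.4,1,1,1,1],
)

```text
t: 18.98
ee_pos: [0.4435, -0.3241, 0.0216]
ee_rot: [-0.369, 1.568, -0.736]
wrist_force: [0.8, 1.4, 8.0]
opening: 0.0225
```

```bash
python3 - <<'E'
from h import *
s=st()
cv2.imwrite('pics/w17.png',read_camera('wrist'))
s['ee_rot']=sense()['ee_rot']
go((.632,-.127,.19),-41,s)
E
```

```text
t 18.98 pos [ 0.4435 -0.3241  0.0216] jawdeg -21.03 x [ 0.0021 -0.0019 -1.    ] F [0.8 1.4 8. ] open 0.0225 q [-0.75  0.71  1.92  0.    0.5  -0.38]
travel [-168.4  251.5  105.6] rot [0.3486 0.0028 0.0005] rows 8.0
```

View pics/w17.png

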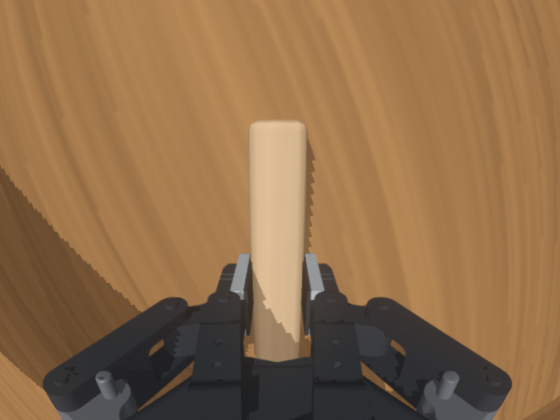

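The comb is gripped with the handle's tail end at row 122, matching the scraper's end row, so it's held at mid-handle. Lifting and turning.

Emit:
jog_arm(
  angular=[
    [0,0,0],
    [0,0,0],
    [0,0,0],
    [-0.1,0,0],
    [-0.2,0,0],
    [-0.32,0,0],
    [-0.44,0,0],
    [-0.56,0,0],
    [-0.68,0,0],
    [-0.8,0,0],
    [-0.92,0,0],
    [-1.04,0,0],
  ],
  travel=[
    [-20,0,0],
    [-60,0,0],
    [-100,0,0],
    [-135,10,5],
    [-160,30,12],
    [-170,62,25],
    [-170,96,39],
    [-170,130,53],
    [-170,164,68],
    [-170,198,83],
    [-170,228,97],
    [-170,251,107],
  ],
  grip=[1,1,1,1,1,1,1,1,1,1,1,1],
)

```text
t: 20.03
ee_pos: [0.6343, -0.1256, 0.1909]
ee_rot: [-0.907, 1.569, -0.227]
wrist_force: [0.3, -0.2, -0.2]
opening: 0.0226
```

```bash
python3 - <<'E'
from h import *
s=st();go((.633,-.1275,.19),90.6)
E
```

```text
t 20.03 pos [ 0.6343 -0.1256  0.1909] jawdeg 38.96 x [ 1.6e-03 -4.0e-04 -1.0e+00] F [ 0.3 -0.2 -0.2] open 0.0226 q [-0.3   0.58  1.57  0.    1.   -0.98]
travel [ 0.9 -0.7 -2.2] rot [-9.012e-01  3.000e-04  1.600e-03] rows 8.0
```

Emit:
jog_arm(
  angular=[
    [-0.12,0,0],
    [-0.24,0,0],
    [-0.36,0,0],
    [-0.48,0,0],
    [-0.6,0,0],
    [-0.72,0,0],
    [-0.84,0,0],
    [-0.9,0,0],
    [-0.9,0,0],
    [-0.9,0,0],
    [-0.9,0,0],
  ],
  travel=[
    [0,-1,-2],
    [0,-1,-2],
    [0,-1,-2],
    [0,-1,-2],
    [0,-1,-2],
    [0,-1,-2],
    [0,-1,-2],
    [0,-1,-2],
    [0,-1,-2],
    [0,-1,-2],
    [0,-1,-2],
  ],
  grip=[1,1,1,1,1,1,1,1,1,1,1],
)

```text
t: 20.95
ee_pos: [0.6318, -0.1299, 0.1904]
ee_rot: [-2.011, 1.57, -0.441]
wrist_force: [0.9, 0.3, -1.4]
opening: 0.0225
```

```bash
python3 - <<'E'
from h import *
s=st()
im=read_camera('wrist');cv2.imwrite('pics/w18.png',im)
overlay(im,'wrist',restC(.6385,-.0225,.011),'pics/o18.png',s)
go((.633,-.1275,.093),90.6,s)
E
```

```text
t 20.95 pos [ 0.6318 -0.1299  0.1904] jawdeg 89.99 x [ 5.e-04 -2.e-04 -1.e+00] F [ 0.9  0.3 -1.4] open 0.0225 q [-0.31  0.58  1.57 -0.    0.99 -1.88]
travel [97.4 -1.2  2.4] rot [-0.0106 -0.0002  0.0005] rows 3.0
```

View pics/o18.png

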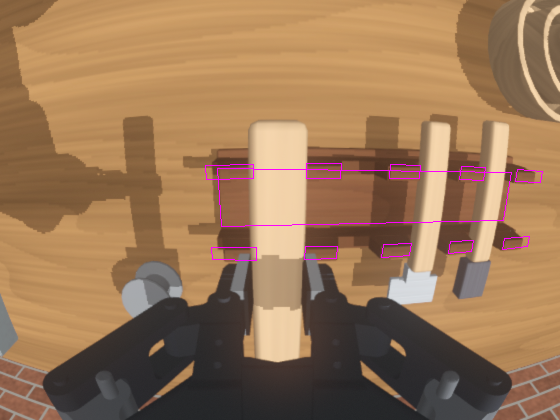

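Emit:
jog_arm(
  angular=[
    [-0.01,0,0],
    [-0.01,0,0],
    [-0.01,0,0],
    [-0.01,0,0],
    [-0.01,0,0],
    [-0.01,0,0],
    [-0.01,0,0],
  ],
  travel=[
    [20,-1,2.5],
    [50,-1,2.5],
    [75,-1,2.5],
    [92,-1,2.5],
    [98,-1,2.5],
    [98,-1,2.5],
    [98,-1,2.5],
  ],
  grip=[1,1,1,1,1,1,1],
)

```text
t: 21.58
ee_pos: [0.6332, -0.1275, 0.0926]
ee_rot: [-1.98, 1.57, -0.398]
wrist_force: [1.5, 0.3, -1.1]
opening: 0.0223
```

```bash
python3 - <<'E'
from h import *
s=st()
im=read_camera('wrist');cv2.imwrite('pics/w19.png',im)
overlay(im,'wrist',restC(.6385,-.0225,.011),'pics/o19.png',s)
E
```

```text
t 21.58 pos [ 0.6332 -0.1275  0.0926] jawdeg 90.66 x [ 7.e-04 -3.e-04 -1.e+00] F [ 1.5  0.3 -1.1] open 0.0223 q [-0.3   0.7   1.64 -0.    0.8  -1.88]
```

View pics/o19.png

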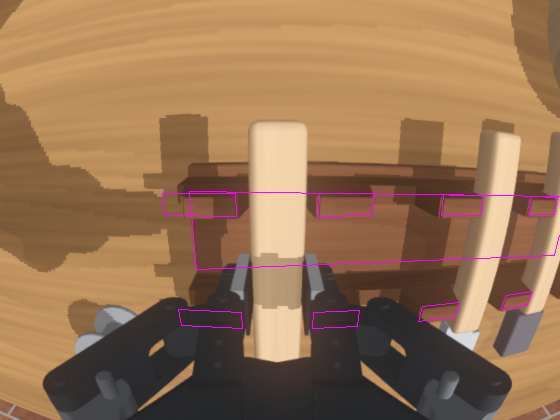

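View pics/w19.png

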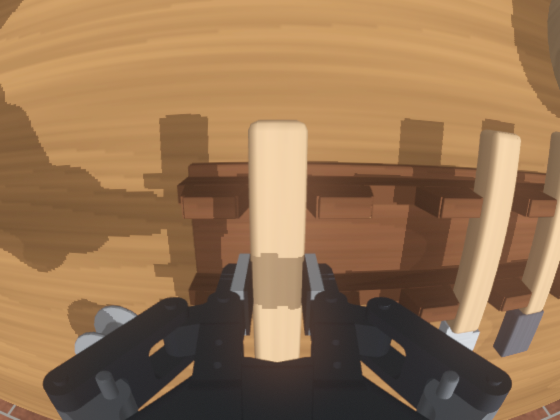

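The teeth edges at 239 and 316 bracket the handle (249–306) evenly, so the comb goes down.

Emit:
jog_arm(
  angular=[
    [0,0,0],
    [0,0,0],
    [0,0,0],
    [0,0,0],
    [0,0,0],
    [0,0,0],
  ],
  travel=[
    [8,0,0],
    [17,0,0],
    [26,0,0],
    [32,0,0],
    [35,0,0],
    [35,0,0],
  ],
  grip=[1,1,1,1,1,1],
)

```text
t: 22.13
ee_pos: [0.6326, -0.1274, 0.0567]
ee_rot: [1.43, 1.57, 3.013]
wrist_force: [0.2, 0.7, -0.6]
opening: 0.0224
```

```bash
python3 - <<'E'
from h import *
s=st()
cv2.imwrite('pics/w20.png',read_camera('wrist'))
E
```

```text
t 22.13 pos [ 0.6326 -0.1274  0.0567] jawdeg 90.70 x [-7.e-04  1.e-04 -1.e+00] F [ 0.2  0.7 -0.6] open 0.0224 q [-0.3   0.74  1.66 -0.    0.74 -1.88]
```

View pics/w20.png

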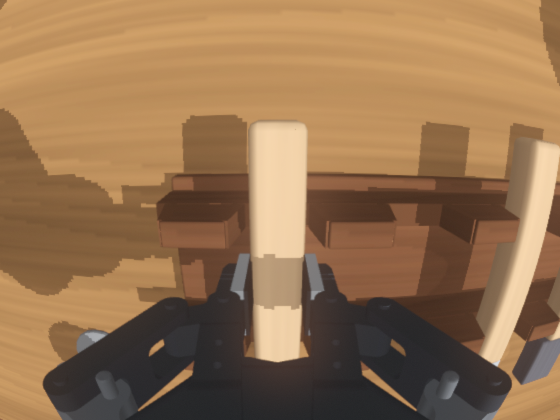

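Emit:
jog_arm(
  angular=[
    [0,0,0],
    [0,0,0],
    [0,0,0],
    [0,0,0],
    [0,0,0],
    [0,0,0],
    [0,0,0],
    [0,0,0],
    [0,0,0],
    [0,0,0],
    [0,0,0],
    [0,0,0],
  ],
  travel=[
    [1,0,0],
    [1,0,0],
    [1,0,0],
    [1,0,0],
    [1,0,0],
    [-30,0,0],
    [-70,0,0],
    [-110,0,0],
    [-150,0,0],
    [-180,0,0],
    [-180,-60,0],
    [-180,-60,0],
  ],
  grip=[1,0.5,0.5,0.5,0.5,0.5,0.5,0.5,0.4,0.4,0.4,0.4],
)

```text
t: 23.18
ee_pos: [0.6955, -0.1268, 0.2403]
ee_rot: [-1.844, 1.564, -0.261]
wrist_force: [0.6, -0.4, -0.6]
opening: 0.0507
```

```bash
python3 - <<'E'
from h import *
s=st()
im=read_camera('wrist');cv2.imwrite('pics/w21.png',im)
sc=read_camera('scene');cv2.imwrite('pics/s21.png',sc)
Q=rot(s['ee_rot']);print(Q.round(2))
E
```

```text
t 23.18 pos [ 0.6955 -0.1268  0.2403] jawdeg 90.68 x [ 0.0061 -0.0016 -1.    ] F [ 0.6 -0.4 -0.6] open 0.0507 q [-0.27  0.62  1.35  0.    1.17 -1.86]
[[ 0.01 -1.   -0.01]
 [-0.   -0.01  1.  ]
 [-1.   -0.01 -0.  ]]
```

View pics/w21.png

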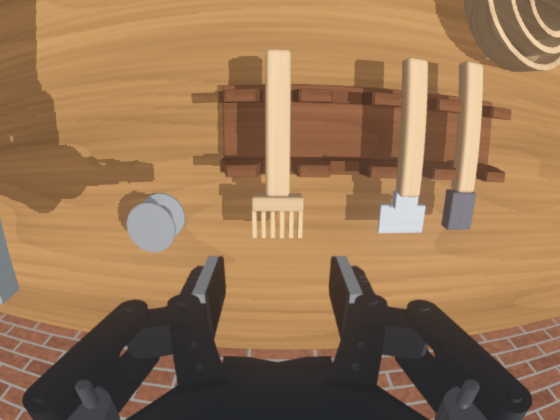

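View pics/s21.png

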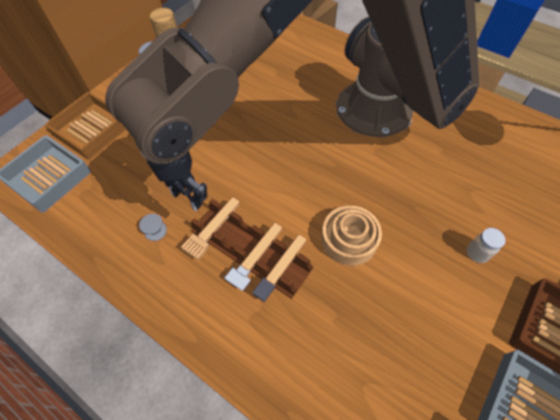

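Both tools lie in saddles with their heads aligned with the iron's (comb head (277,215), scraper (402,215), iron (459,210)), and the tubs are nested at (352,235) in the scene view. I'll retract for a final overall check.

Emit:
jog_arm(
  angular=[
    [0,0,0],
    [0,0,0],
    [0,0,0],
    [0,0,0],
    [0,0,0],
    [0,0,0],
    [0,0,0],
    [0,0,0],
    [0,0,0],
    [0,0,0],
    [0,0,0],
    [0,0,0],
  ],
  travel=[
    [-40,0,0],
    [-80,10,10],
    [-120,40,25],
    [-150,70,40],
    [-180,105,55],
    [-180,145,70],
    [-180,185,85],
    [-180,220,100],
    [-180,230,110],
    [-180,230,110],
    [-180,230,110],
    [-180,230,110],
  ],
  grip=[0,0,0,0,0,0,0,0,0,0,0,0],
)

```text
t: 24.28
ee_pos: [0.4616, -0.0196, 0.4169]
ee_rot: [-2.209, 1.57, -0.626]
wrist_force: [-0.5, 0.2, 0.0]
opening: 0.0849
```

```bash
python3 - <<'E'
from h import *
s=st()
im=read_camera('wrist');cv2.imwrite('pics/w22.png',im)
cv2.imwrite('pics/t22.png',read_camera('top'))
overlay(im,'wrist',restC(.6385,-.0225,.011),'pics/o22.png',s)
m,l,b=blobs(im)
for x in b:
    if x[1][4]>500 and max(x[1][2:4])>2.2*min(x[1][2:4]): q=handle('wrist',cont(l,x[0]),.055,s);print(x[2].round(),q[0].round(4),np.round(q[1],1),round(q[2],1))
E
```

```text
t 24.28 pos [ 0.4616 -0.0196  0.4169] jawdeg 90.70 x [ 4.e-04 -3.e-04 -1.e+00] F [-0.5  0.2  0. ] open 0.0849 q [-0.19  0.11  1.67 -0.    1.37 -1.77]
[549. 234.] [0.5889 0.5754] [179.5  53.7] 0.5
[336. 254.] [0.6227 0.0814] [149.   26.7] 0.7
[214. 272.] [ 0.6532 -0.1258] [191.3  54.5] 0.6
[295. 258.] [0.6291 0.0117] [147.   26.8] 0.9
```

View pics/o22.png

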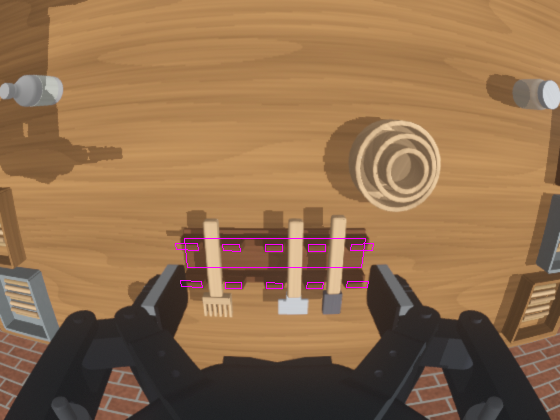

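View pics/t22.png

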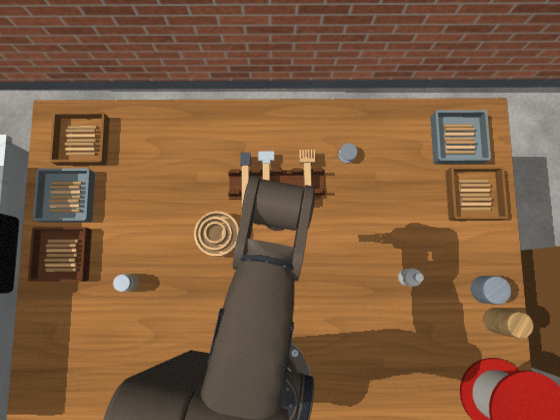

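Final views: rims concentric, all tools lie in the rest with heads away from the robot, bystanders where they started, and no mallet anywhere.

```bash
python3 -c "
from plant import *
print(sign_off())"
```

```text
the job is handed in; nothing more can be done
None
```

I handed the job in at about 24 s of robot time. No verdict came back.

**Tubs:** the medium tub stands in the large one and the small tub in the medium. The last views show all three upright with concentric rims.

**Tools:** the scraper and comb were the only tools lying about; I saw no mallet in any camera. The scraper is in the saddle next to the iron. The comb is in the end saddle farthest from it. Both heads point the same way as the iron's, and each handle had even gaps to the teeth on either side. I judged seating depth from the arm height (about 1–2 mm above the saddle floor at release) and the pictures.

**Bystanders:** the spool, bottle and jar look unmoved in the before and after top views, and the iron measured within 3 mm of where it was. Nothing was knocked aside during the run. The highest wrist force at the end of any move was about 8 N.

**Disagreements:**
- **Camera offset:** the top and wrist cameras differed by about 5 mm in x. I used the wrist camera.
- **Handle centring:** the iron lies with its origin, not its handle middle, at the saddle centre, about 12 mm apart. I placed both tools between those two readings, so each handle middle is about 6 mm to the robot's side of the rest's centre. The last view showed the scraper 6 mm ahead of the iron, as intended. It gave no separate figure for the comb's handle.

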